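# Swing out the prop leg and lay the pylon in the rest

## Robot

A 6-joint arm with a two-finger parallel gripper is mounted at the origin on the work surface. World frame = base frame: x ahead of the robot, y to its left, z up, the work surface at z = 0. Lengths are in m, angles in rad, forces in N, time in s.
With the tool pointing down it reaches from about 0.375 to 0.975 m from the base axis. Payload 3.8 kg.
Tool frame: the origin (TCP) lies midway between the tips of the shut fingers; the grasp point (between the pads) lies 19 mm behind it; x points along the fingers, y is the direction in which the jaws open and shut, and the axes are right-handed (so a half turn about x gives the same grasp; the last joint's range is limited). The gripper opens to 85 mm and grips with 20 to 120 N. Pads are 22 mm wide; open, the fingers measure 114 mm over their backs; the gripper's body (76 mm by 85 mm) begins 54 mm behind the grasp point. The pads swing forward as they close: fully open they stand 13 mm farther back than shut.
Start: joints at [-1.349, 0.264, 1.604, -0, 1.274, -0.037], TCP at [0.173, -0.653, 0.231] pointing down, gripper open.
Joint ranges: [-2.63, 2.63], [-0.94, 2.18], [0.31, 2.57], [-1.31, 4.45], [0, 2.66], [-2.55, 2.55]. Speed limits (rad/s): [2.57, 2.57, 3.14, 3.14, 3.14, 3.14].

## Interface

Orientations are given as a 3x3 rotation matrix whose columns are the frame's x, y, z axes.
In Python, from station import arm gives the robot as it stands. The module is installed in compiled form; this text tells all that it offers.
- The arm moves only by the tool jog_arm, never from a script. Its argument "motion" is a list of rows, each a list of 2 entries, a list of its own where there are three numbers: the shift along the tool's x, y, z in mm, then the turn, a rotation vector about the tool's x, y, z in rad. A call has 1 to 12 rows; each row shifts and turns the commanded pose from where the row before left it, along the tool's axes as they then stand; what a row does not reach is not made up. A row lasts 1/12 s, in which the tool goes at most 41.7 mm and 7.16 degrees, less where a joint would pass 70% of its speed; a pose out of reach is approached as far as the arm can. A call is refused whole if a number of a shift passes 41.7 or a number of a turn 0.125, either way. A call with a gripper value outside its range is refused whole. "hand" is the gripper command: -1 is shut, 1 is fully open, values between are in proportion, set as the call begins (left out, the last holds). The fingers move at their own pace and stop on an object; "force" is the grip in N (left out, the last holds). Time passes only in rows, so rows that do not move let the fingers close. It gives the time, the measured TCP pose, the force and the opening at its end, in the units of the state.
- arm.get_state(): the state, without advancing time (a new reading comes with each control period).
- arm.camera(name): name is "scene" or "top" or "wrist"; returns a dict with "frame" (480x640x3 uint8, blue, green, red), "intrinsics" (3x3 intrinsics, pixels), "view" (4x4, takes a point from world to camera coordinates). Camera axes: x right, y down, z forward; pixel columns grow to the right and rows downward; lengths in m; the calibration is good to about 2 mm. A picture is of the moment at which its call begins. There is no depth.
- arm.close_job(): hands the job in, once; it reports no verdict.
The state is a dict: "time": time; "q": joint angles; "qvel": joint speeds; "tau": joint torques, N m; "position": TCP position; "ee_rot": TCP orientation; "contact_force": force on the tool from outside, world axes, zero at the start; "ft_torque": the same for the moment, N m; "grip_width": finger opening in m.
Only numpy, scipy, OpenCV 4.12 (cv2) and the standard library are available. Lean on these libraries where they do the work, as an engineer would, in place of code of your own. Each camera call takes 0.05 s, during which the arm holds its last target.

## Task

On the bench rest, swing the folding prop leg out by pushing it until it is firmly against its stop screw, and keep a firm but moderate push on it there for about half a second. Then gently lay the loose tube (the pylon with a square clamp block on each end) in the two V notches, one on the rest and one on the end of the leg, with its blocks outside the notches, and let go only once it rests there. The leg must stay against its stop, and the other things on the bench are to be left alone.

Things in the scene. Friction and masses are not known exactly. Their poses are not given: they have to be found in the camera images.
- stand: bench rest, fixed; origin on the bench, on the leg's vertical hinge axis. Grey base plate 8 mm thick, x -60 to 200, y -25 to 65 mm. Its +x runs along the low plywood back rail (x 30 to 190, y 18 to 30 mm, top 50 mm high), along which the leg folds; the leg swings over the -y side. A V notch stands on the hinge axis, lips 76 mm high
- leg: aluminium prop leg; origin on its vertical hinge axis at bench height, own +x along the leg. Opens clockwise seen from above, from along the rest's +x (folded) towards its -y; starts 25 to 55 degrees open, stop felt at 78 to 102. Bar 12 mm thick (y -6 to 6), 16 to 46 mm high; V-notch post at x = 150. Push on its +y face (towards the plywood rail). Over 18 N on it bends it
- leg_rail (a point): centre of the leg's bar, 115 mm from the hinge, 31 mm high: push near here. The hinge is stiff (0.35 N m, about 3 N here) and stays where it is left. At the stop the force rises at once: 7 to 13 N held there is firm and safe (5 N is the least, 18 N bends the leg)
- leg_notch (a point): where the tube's axis runs when it lies in the leg's V notch: 150 mm from the hinge, 75 mm high. The notch is 10 mm thick along the leg, with 45 degree sides, lips 76 mm high and about 45 mm apart
- stand_notch (a point): where the axis of the tube runs when it lies in the rest's V notch: on the hinge axis, 75 mm above the bench; the notch is 8 mm thick along the tube, 45 degree sides. It accepts the tube along the leg with the leg anywhere in its stop range
- stop_place (a point): fixed point on the rest where the stop screw's nose would be at its middle setting (leg at 90 degrees): 11 mm along the rest's x, 40 mm along its y, 32 mm high. The real steel ball nose (geom stop_nose, 10 mm) is screwed up to 8 mm either way along the rest's x, not measured: the stop has to be felt. The leg's tail meets the ball there; at the stop the ball's centre is at y = 11 mm in the leg's frame
- pylon_center (a point): centre of the loose pylon, 22 mm above the bench as it lies: steel tube 30 mm in diameter along its x, 200 mm bare between two square blocks 44 x 44 mm, 30 mm long. 0.3 to 0.55 kg, centre of mass here. Either way round is right; centred between the notches to 15 mm. In the rest the leg's bar is 29 mm below its axis. Not to be dropped in (from over 5 mm)
- pylon_end_a (a point): point on the tube's axis where the bare tube meets the tan block, 100 mm along +x from the centre
- pylon_end_b (a point): point on the tube's axis where the bare tube meets the grey block, 100 mm along -x from the centre
- cast: white plaster cast shell, 120 mm wide at the rim, 130 mm high, to be left alone; origin under its centre
- driver: screwdriver lying on the bench, to be left alone
- jar: white jar, 60 mm wide, 75 mm high, to be left alone; origin under its centre

How it is judged:
By the outcome, as a careful person would: the job done as asked, in the order asked, and still so for the second after the job is handed in, with the robot touching nothing.
It also fails if it takes over 72 s, if anything falls off the work surface, if the arm or the gripper's body presses on something with over 40 N, if the wrist force passes 120 N, or if a joint passes its speed limit or range.

## Working session

There is one attempt and no reset: what is moved stays moved. The work goes in short steps, Python scripts to look and compute and a tool call to move; the robot and the scene stay as the last step left them, time stands still between calls to the robot, and variables do not carry over. Pictures are saved under pics/ and viewed, and the job is handed in when it is done.

Besides the shell and the picture viewer there is one more tool, called after "Request:" by a JSON object that holds its "method" and its "body". jog_arm: Moves the arm, as the interface text tells. Its arguments: {"type":"object","properties":{"motion":{"type":"array"},"hand":{"type":"number"},"force":{"type":"number"}},"required":["motion"]}

```bash
mkdir -p pics
cat > h.py <<'E'
import numpy as np, cv2
from station import arm
def snap(n,tag):
    d=arm.camera(n); cv2.imwrite(f'pics/{tag}.png',d['frame']); np.savez(f'pics/{tag}.npz',K=d['intrinsics'],V=d['view'])
def ray(tag,u,v,z):
    d=np.load(f'pics/{tag}.npz'); K,V=d['K'],d['V']
    R,t=V[:3,:3],V[:3,3]; c=-R.T@t; r=R.T@np.linalg.inv(K)@np.array([u,v,1.])
    return c+r*(z-c[2])/r[2]
def proj(tag,p):
    d=np.load(f'pics/{tag}.npz'); q=d['K']@(d['V']@np.append(p,1))[:3]; return q[:2]/q[2]
def crop(tag,x0,y0,x1,y1,s,out):
    im=cv2.imread(f'pics/{tag}.png')[y0:y1,x0:x1]; cv2.imwrite(f'pics/{out}.png',cv2.resize(im,None,fx=s,fy=s,interpolation=cv2.INTER_CUBIC))
E
python3 - <<'E'
from h import *
for n in['scene','top','wrist']: snap(n,n+'0')
s=arm.get_state(); print({k:np.round(v,3).tolist() for k,v in s.items()})
E
```

```text
{'time': 0.15, 'q': [-1.349, 0.265, 1.605, -0.0, 1.274, -0.037], 'qvel': [0.0, -0.003, -0.004, -0.0, -0.001, -0.002], 'tau': [0.0, -51.59, -36.796, -0.0, 0.008, -0.0], 'position': [0.173, -0.652, 0.23], 'ee_rot': [[-0.0, 0.256, -0.967], [0.002, -0.967, -0.256], [-1.0, -0.002, -0.0]], 'contact_force': [0.75, 0.402, -0.758], 'ft_torque': [0.064, -0.041, -0.008], 'grip_width': 0.085}
```

View pics/top0.png

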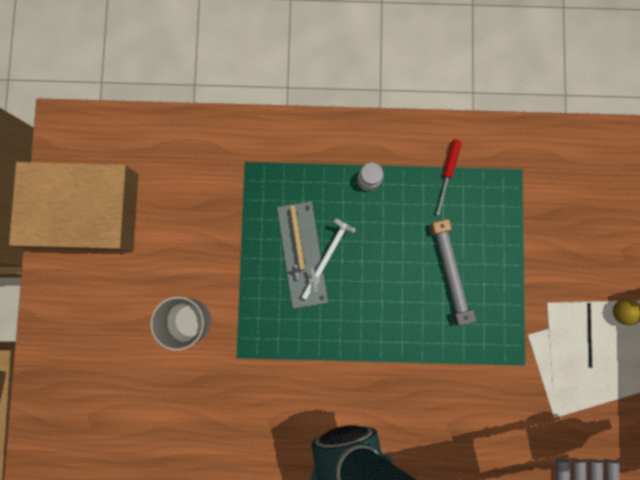

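View pics/scene0.png

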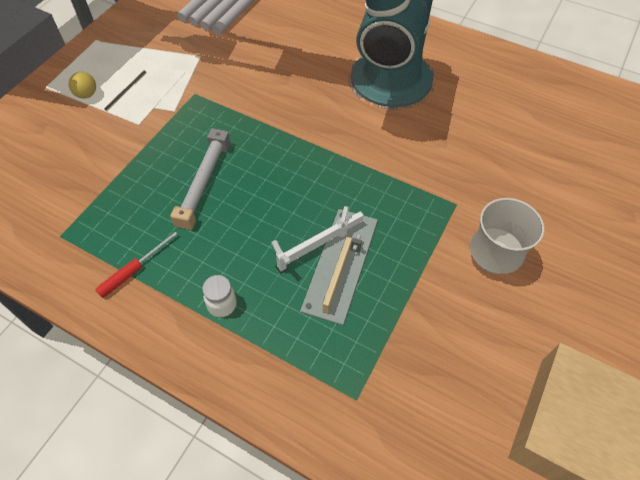

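View pics/wrist0.png

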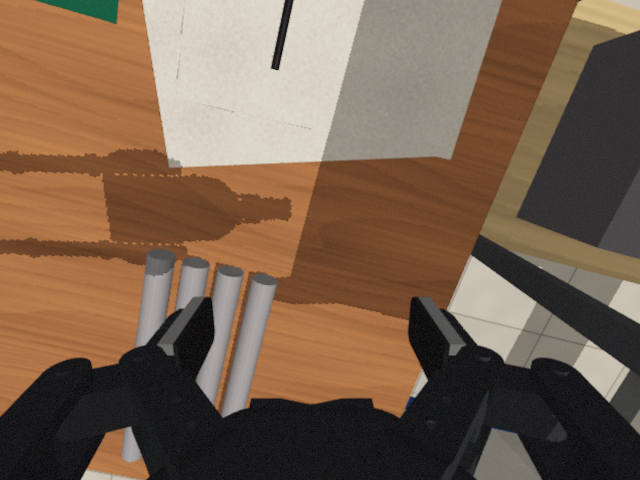

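Run:
```python
from h import *
crop('top0',265,185,365,315,4.5,'t1'); crop('top0',420,205,485,335,4.5,'t2'); crop('scene0',255,190,395,330,4.2,'s1');crop('scene0',160,120,250,240,4.5,'s2')
```

```text
(no output)
```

View pics/t1.png

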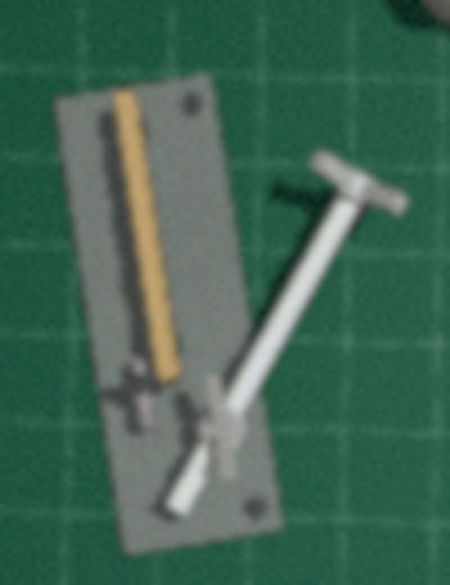

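View pics/t2.png

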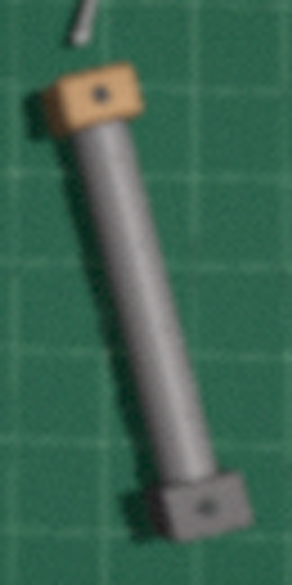

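View pics/s1.png

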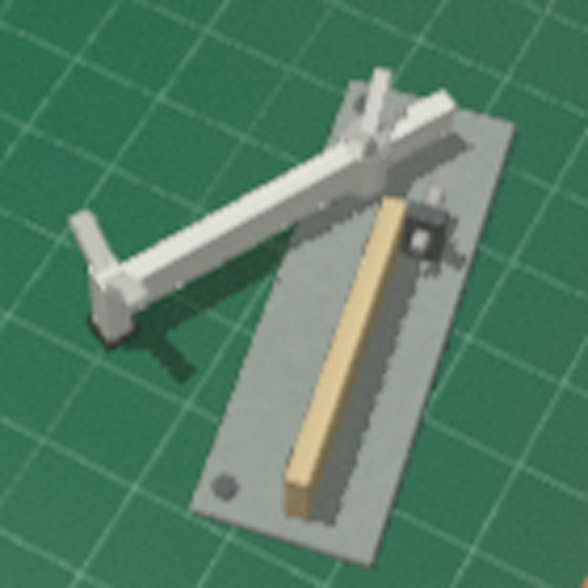

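View pics/s2.png

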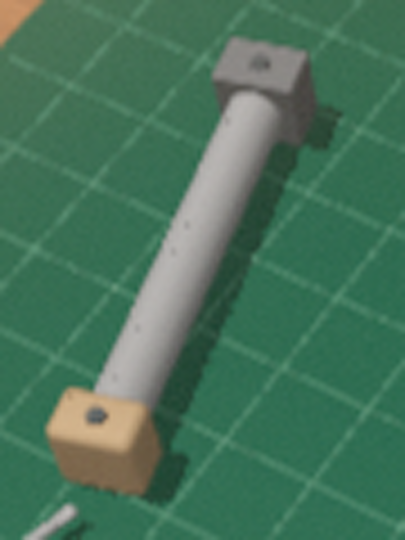

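```bash
cat > fit.py <<'E'
from h import *
from scipy.optimize import least_squares
T=lambda p,o,s:(p[0]/s+o[0],p[1]/s+o[1])
obs=[]
for c,p in zip([(200,65),(200,-25),(-60,-25),(-60,65)],[(57,99),(212,75),(283,528),(126,553)]): obs.append(('top0',c,T(p,(265,185),4.5)))
for c,p in zip([(-60,-25),(-60,65),(200,65),(200,-25)],[(350,82),(515,125),(372,565),(192,510)]): obs.append(('scene0',c,T(p,(255,190),4.2)))
def w(x,c,z=.008):
    a=x[2]; return np.array([x[0]+(np.cos(a)*c[0]-np.sin(a)*c[1])/1e3,x[1]+(np.sin(a)*c[0]+np.cos(a)*c[1])/1e3,z])
f=lambda x,tags=('top0','scene0'):np.concatenate([proj(t,w(x,c))-p for t,c,p in obs if t in tags])
if __name__=='__main__':
  for tg in[('top0',),('scene0',),('top0','scene0')]:
    r=least_squares(f,[.4,0,.2],args=(tg,)); print(tg,r.x,np.round(r.fun,1))
  S=r.x
  L=[ray('top0',*T(p,(265,185),4.5),z) for p,z in[((352,195),.046),((232,408),.046),((178,505),.046)]]
  L2=[ray('scene0',*T(p,(255,190),4.2),.046) for p in[(120,275),(345,155),(448,98)]]
  for l in(L,L2):
    d=l[0]-l[1]; print(np.round(l,4).tolist(), 'leg dir',np.degrees(np.arctan2(d[1],d[0])), 'open',np.degrees(S[2]-np.arctan2(d[1],d[0])))
  a=ray('top0',*T((100,95),(420,205),4.5),.044);b=ray('top0',*T((207,507),(420,205),4.5),.044)
  a2=ray('scene0',*T((96,415),(160,120),4.5),.044);b2=ray('scene0',*T((260,64),(160,120),4.5),.044)
  for a,b in((a,b),(a2,b2)): d=a-b;print('pyl',a,b,(a+b)/2,np.linalg.norm(d),np.degrees(np.arctan2(d[1],d[0])))
E
python3 fit.py
```

```text
('top0',) [0.49693514 0.11038132 0.18189922] [-0.4 -0.4  0.2 -0.5  0.5  0.4 -0.3  0.5]
('scene0',) [0.4997273  0.11267451 0.1892139 ] [ 0.  -0.6  0.2 -0.2  0.4  0.5 -0.5  0.1]
('top0', 'scene0') [0.49842427 0.11166933 0.18671105] [-1.2 -0.9 -0.7 -1.1  0.1 -0.3 -0.7  0.  -0.1 -1.3  0.1 -0.8 -0.1 -0.3
 -0.9 -0.7]
[[0.6254, 0.0435, 0.046], [0.5076, 0.1059, 0.046], [0.4548, 0.1336, 0.046]] leg dir -27.914270693914453 open 38.61202605941001
[[0.6251, 0.0443, 0.046], [0.5114, 0.1068, 0.046], [0.4557, 0.1362, 0.046]] leg dir -28.782778461592223 open 39.48053382708778
pyl [ 0.63757719 -0.20047089  0.044     ] [ 0.41538345 -0.25855588  0.044     ] [ 0.52648032 -0.22951339  0.044     ] 0.22966045013858016 14.650183200789021
pyl [ 0.63910314 -0.20084206  0.044     ] [ 0.41744947 -0.25860506  0.044     ] [ 0.5282763  -0.22972356  0.044     ] 0.2290565775118858 14.606425159791861
```

Run:
```python
from h import *
crop('top0',280,255,320,295,14,'t3'); crop('scene0',340,220,370,255,16,'s3')
```

```text
(no output)
```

View pics/t3.png

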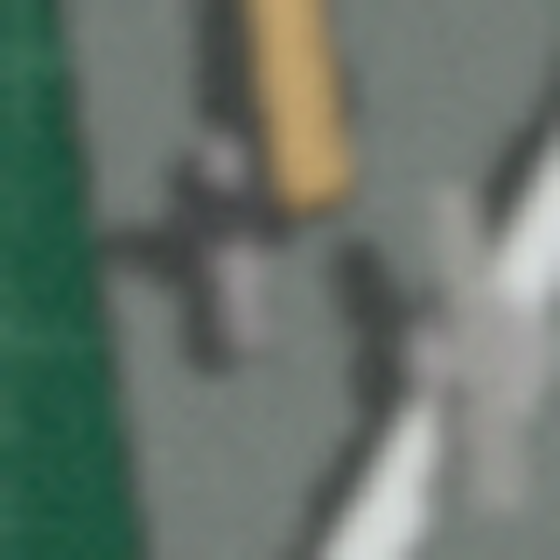

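View pics/s3.png

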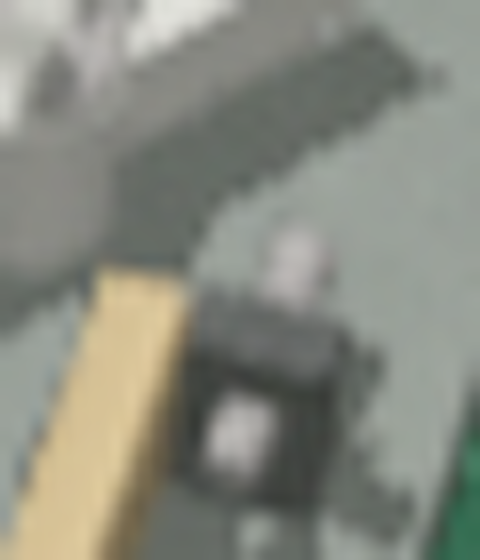

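Run:
```python
from h import *
S=(.4984,.1117,.1867)
for t,u,v in(('top0',280+241/14,255+323/14),('scene0',340+298/16,220+253/16)):
    p=ray(t,u,v,.032)[:2]-S[:2]; c,s=np.cos(S[2]),np.sin(S[2]); b=np.array([[c,s],[-s,c]])@p*1e3
    # leg yaw phi(rel) s.t. ball y in leg frame = 11: -sin(phi)bx+cos(phi)by=11
    from scipy.optimize import brentq
    print(b,[np.degrees(brentq(lambda o:np.sin(o)*b[0]+np.cos(o)*y-11,.8,2.2)) for y in(b[1],40)])
# push start pose: leg yaw -28.2deg, tcp at leg (115, 17+15)
a=np.radians(-28.2);
for off in(17,32): print(off,S[0]+.115*np.cos(a)-off/1e3*np.sin(a),S[1]+.115*np.sin(a)+off/1e3*np.cos(a))
```

```text
[10.35253838 40.45046121] [np.float64(89.08098171210884), np.float64(89.0705878609531)]
[10.00185815 39.79062717] [np.float64(88.55803109158228), np.float64(88.56562809237724)]
17 0.6077832599902481 0.07233882072516365
32 0.6148715214632839 0.08555837250613854
```

Request:
{"method": "jog_arm", "body": {"motion": [[[0, -25, -26], [0, 0, 0]], [[0, -25, -26], [0, 0, 0]], [[0, -25, -26], [0, 0, 0]], [[0, -25, -26], [0, 0, 0]], [[0, -25, -26], [0, 0, 0]], [[0, -25, -26], [0, 0, 0]], [[0, -25, -26], [0, 0, 0]], [[0, -25, -26], [0, 0, 0]], [[0, -25, -26], [0, 0, 0]], [[0, -25, -26], [0, 0, 0]], [[0, -25, -26], [0, 0, 0]], [[0, -25, -26], [0, 0, 0]]], "hand": -1, "force": 30}}

```text
time: 1.15
position: [0.3979, -0.2809, 0.2312]
ee_rot: [[-0.0, 0.256, -0.967], [0.0, -0.967, -0.256], [-1.0, -0.0, -0.0]]
contact_force: [0.2, -0.1, 0.3]
grip_width: -0.0001
```

Request:
{"method": "jog_arm", "body": {"motion": [[[0, -25, -26], [0, 0, 0]], [[0, -25, -26], [0, 0, 0]], [[0, -25, -26], [0, 0, 0]], [[0, -25, -26], [0, 0, 0]], [[0, -25, -26], [0, 0, 0]], [[0, -25, -26], [0, 0, 0]], [[0, -25, -26], [0, 0, 0]], [[0, -25, -26], [0, 0, 0]], [[0, -25, -26], [0, 0, 0]], [[0, -25, -26], [0, 0, 0]], [[0, -10, -10], [0, 0, 0]], [[0, 0, 0], [0, 0, 0]]]}}

```text
time: 2.15
position: [0.593, 0.0406, 0.2307]
ee_rot: [[-0.0, 0.259, -0.966], [0.001, -0.966, -0.259], [-1.0, -0.001, 0.0]]
contact_force: [-0.1, 0.3, -0.5]
grip_width: -0.0002
```

Request:
{"method": "jog_arm", "body": {"motion": [[[0, 0, 0], [-0.12, 0, 0]], [[0, 0, 0], [-0.12, 0, 0]], [[0, 0, 0], [-0.12, 0, 0]], [[0, 0, 0], [-0.12, 0, 0]], [[0, 0, 0], [-0.12, 0, 0]], [[0, 0, 0], [-0.12, 0, 0]], [[0, 0, 0], [-0.1, 0, 0]], [[0, 0, 0], [0, 0, 0]]]}}

```text
time: 2.82
position: [0.5912, 0.0362, 0.2311]
ee_rot: [[-0.001, 0.882, -0.471], [-0.001, -0.471, -0.882], [-1.0, -0.001, 0.001]]
contact_force: [0.3, 0.5, -0.2]
grip_width: 0.0001
```

Request:
{"method": "jog_arm", "body": {"motion": [[[0, -1.2, -27.4], [0, 0, 0]], [[0, -1.2, -27.4], [0, 0, 0]], [[30, 0, 0], [0, 0, 0]], [[30, 0, 0], [0, 0, 0]], [[30, 0, 0], [0, 0, 0]], [[30, 0, 0], [0, 0, 0]], [[20, 0, 0], [0, 0, 0]], [[20, 0, 0], [0, 0, 0]], [[0, 0, 0], [0, 0, 0]]]}}

```text
time: 3.57
position: [0.6113, 0.0857, 0.066]
ee_rot: [[-0.01, 0.88, -0.475], [-0.001, -0.475, -0.88], [-1.0, -0.008, 0.006]]
contact_force: [-0.4, 0.6, -0.6]
grip_width: -0.0001
```

Run:
```python
from h import *
snap('scene','sc1'); snap('top','tp1'); crop('sc1',220,120,420,330,2.8,'sc1c'); crop('tp1',250,170,400,320,3.6,'tp1c')
s=arm.get_state();print(s['position'],s['contact_force'])
```

```text
[0.61478032 0.08636472 0.07058233] [0.87911784 0.66812721 0.45689114]
```

View pics/sc1c.png

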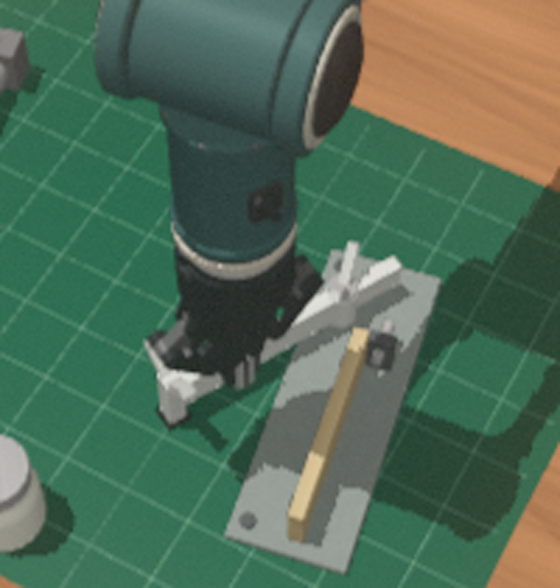

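View pics/tp1c.png

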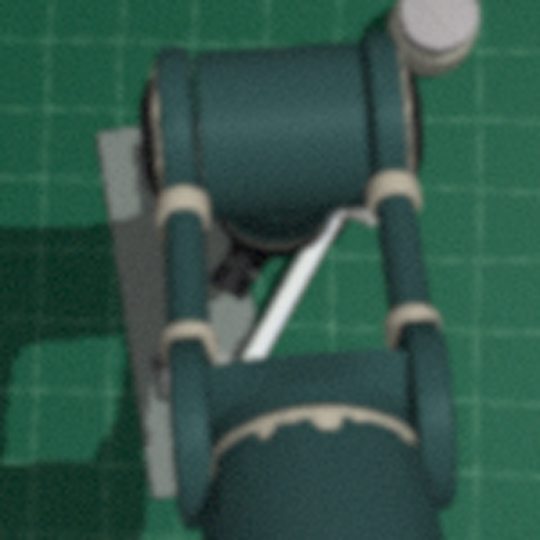

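Request:
{"method": "jog_arm", "body": {"motion": [[[20, -4, 0], [0, 0, 0]], [[15, 0, 0], [0, 0, 0]], [[10, 0, 0], [0, 0, 0]], [[0, 0, 0], [0, 0, 0]], [[0, 0, 0], [0, 0, 0]], [[0, 0, 0], [0, 0, 0]], [[0, 0, 0], [0, 0, 0]]]}}

```text
time: 4.25
position: [0.6137, 0.0892, 0.028]
ee_rot: [[0.003, 0.881, -0.473], [0.0, -0.473, -0.881], [-1.0, 0.002, -0.002]]
contact_force: [0.4, -0.5, -1.0]
grip_width: -0.0001
```

Run:
```python
from h import *
snap('scene','sc2'); snap('wrist','w2'); crop('sc2',250,170,400,320,3.9,'sc2c')
s=arm.get_state();print(s['position'],s['contact_force'])
```

```text
[0.6132674  0.08917179 0.02754106] [-0.47786669  0.33120472 -0.81146317]
```

View pics/sc2c.png

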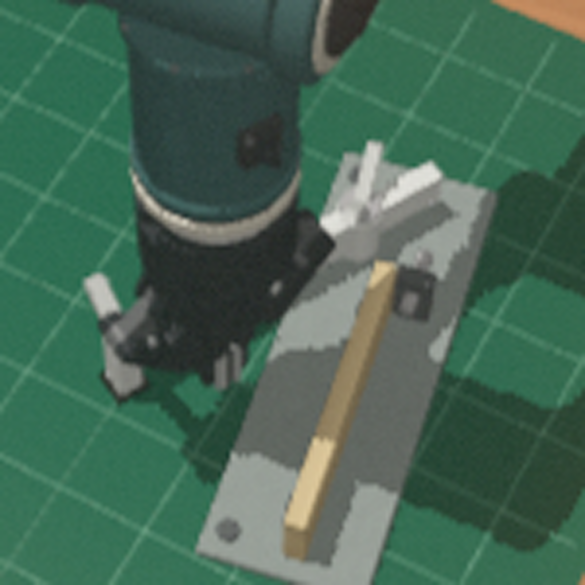

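View pics/w2.png

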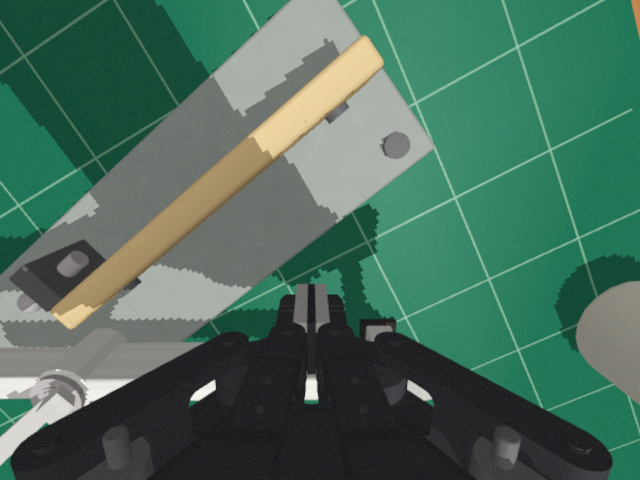

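Request:
{"method": "jog_arm", "body": {"motion": [[[-5, -10, 0], [0, 0, 0]], [[0, 0, 6], [0, 0, 0]], [[0, 0, 6], [0, 0, 0]], [[0, 0, 2], [0, 0, 0]], [[0, 0, 2], [0, 0, 0]], [[0, 0, 2], [0, 0, 0]], [[0, 0, 1], [0, 0, 0]], [[0, 0, 0], [0, 0, 0]], [[0, 0, 0], [0, 0, 0]]]}}

```text
time: 5.1
position: [0.5947, 0.0773, 0.0313]
ee_rot: [[0.0, 0.881, -0.473], [0.0, -0.473, -0.881], [-1.0, -0.0, -0.0]]
contact_force: [0.7, 2.2, -0.0]
grip_width: 0.0005
```

Request:
{"method": "jog_arm", "body": {"motion": [[[0, 0.8, 6.1], [0.06, 0, 0]], [[0, 0.8, 6.1], [0.06, 0, 0]], [[0, 0.8, 6.1], [0.06, 0, 0]], [[0, 0, 0], [0, 0, 0]], [[0, 0, 0], [0, 0, 0]]]}}

```text
time: 5.52
position: [0.5869, 0.0598, 0.0313]
ee_rot: [[-0.0, 0.784, -0.621], [-0.001, -0.621, -0.784], [-1.0, 0.0, 0.001]]
contact_force: [-0.1, -0.4, 0.1]
grip_width: 0.0001
```

Run:
```python
from h import *
snap('scene','sc3'); crop('sc3',250,150,400,300,3.9,'sc3c')
s=arm.get_state();print(s['position'],s['contact_force'])
```

```text
[0.58690042 0.05994773 0.03123945] [ 0.37938819 -0.21479484 -0.11006015]
```

View pics/sc3c.png

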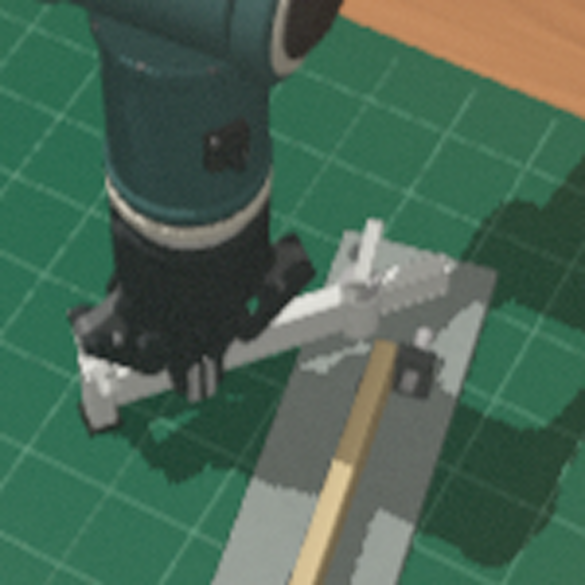

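Request:
{"method": "jog_arm", "body": {"motion": [[[0, 0.8, 6.1], [0.06, 0, 0]], [[0, 0.8, 6.1], [0.06, 0, 0]], [[0, 0.8, 6.1], [0.06, 0, 0]], [[0, 0.8, 6.1], [0.06, 0, 0]], [[0, 0.8, 6.1], [0.06, 0, 0]], [[0, 0.6, 4], [0.04, 0, 0]], [[0, 0, 0], [0, 0, 0]]]}}

```text
time: 6.15
position: [0.5652, 0.0332, 0.0313]
ee_rot: [[0.0, 0.53, -0.848], [-0.0, -0.848, -0.53], [-1.0, 0.0, -0.0]]
contact_force: [-0.1, 0.7, -0.2]
grip_width: 0.0
```

Request:
{"method": "jog_arm", "body": {"motion": [[[0, 0.3, 2], [0.02, 0, 0]], [[0, 0.3, 2], [0.02, 0, 0]], [[0, 0.3, 2], [0.02, 0, 0]], [[0, 0.3, 2], [0.02, 0, 0]]]}}

```text
time: 6.48
position: [0.5593, 0.0283, 0.0314]
ee_rot: [[0.001, 0.46, -0.888], [0.0, -0.888, -0.46], [-1.0, 0.0, -0.001]]
contact_force: [3.6, 2.2, -0.7]
grip_width: -0.0002
```

Request:
{"method": "jog_arm", "body": {"motion": [[[0, 0.3, 2], [0.02, 0, 0]], [[0, 0.3, 2], [0.02, 0, 0]], [[0, 0.3, 2], [0.02, 0, 0]], [[0, 0.3, 2], [0.02, 0, 0]]]}}

```text
time: 6.82
position: [0.5522, 0.0236, 0.0314]
ee_rot: [[0.0, 0.387, -0.922], [-0.0, -0.922, -0.387], [-1.0, 0.0, -0.0]]
contact_force: [2.8, 1.1, -1.3]
grip_width: -0.0002
```

Request:
{"method": "jog_arm", "body": {"motion": [[[0, 0.3, 2], [0.02, 0, 0]], [[0, 0.3, 2], [0.02, 0, 0]], [[0, 0.3, 2], [0.02, 0, 0]]]}}

```text
time: 7.07
position: [0.5469, 0.0205, 0.0314]
ee_rot: [[0.0, 0.33, -0.944], [-0.0, -0.944, -0.33], [-1.0, 0.0, -0.0]]
contact_force: [3.0, 2.7, -1.4]
grip_width: -0.0
```

Request:
{"method": "jog_arm", "body": {"motion": [[[0, 0.15, 1], [0.01, 0, 0]], [[0, 0.15, 1], [0.01, 0, 0]], [[0, 0.15, 1], [0.01, 0, 0]]]}}

```text
time: 7.32
position: [0.5443, 0.0191, 0.0314]
ee_rot: [[0.0, 0.303, -0.953], [-0.0, -0.953, -0.303], [-1.0, 0.0, -0.0]]
contact_force: [3.3, 2.1, -0.3]
grip_width: -0.0
```

Leg at about 83° open; now 1 mm at a time.

Request:
{"method": "jog_arm", "body": {"motion": [[[0, 0.15, 1], [0.01, 0, 0]], [[0, 0.15, 1], [0.01, 0, 0]]]}}

```text
time: 7.48
position: [0.5425, 0.0183, 0.0314]
ee_rot: [[0.0, 0.284, -0.959], [-0.0, -0.959, -0.284], [-1.0, 0.0, -0.0]]
contact_force: [2.8, 0.1, -0.9]
grip_width: -0.0001
```

Request:
{"method": "jog_arm", "body": {"motion": [[[0, 0.15, 1], [0.01, 0, 0]], [[0, 0.15, 1], [0.01, 0, 0]]]}}

```text
time: 7.65
position: [0.5407, 0.0174, 0.0314]
ee_rot: [[0.0, 0.265, -0.964], [-0.0, -0.964, -0.265], [-1.0, 0.0, -0.0]]
contact_force: [3.8, 0.8, 0.9]
grip_width: -0.0002
```

Request:
{"method": "jog_arm", "body": {"motion": [[[0, 0.15, 1], [0.01, 0, 0]]]}}

```text
time: 7.73
position: [0.5398, 0.017, 0.0314]
ee_rot: [[0.0, 0.255, -0.967], [-0.0, -0.967, -0.255], [-1.0, 0.0, -0.0]]
contact_force: [3.0, 0.2, 0.0]
grip_width: -0.0
```

Request:
{"method": "jog_arm", "body": {"motion": [[[0, 0.15, 1], [0.01, 0, 0]]]}}

```text
time: 7.82
position: [0.5388, 0.0166, 0.0314]
ee_rot: [[0.0, 0.245, -0.969], [-0.0, -0.969, -0.245], [-1.0, 0.0, -0.0]]
contact_force: [3.4, 0.9, -0.1]
grip_width: -0.0002
```

Request:
{"method": "jog_arm", "body": {"motion": [[[0, 0.15, 1], [0.01, 0, 0]]]}}

```text
time: 7.9
position: [0.5379, 0.0162, 0.0314]
ee_rot: [[0.0, 0.236, -0.972], [-0.0, -0.972, -0.236], [-1.0, 0.0, -0.0]]
contact_force: [4.1, 0.5, 0.3]
grip_width: -0.0001
```

Request:
{"method": "jog_arm", "body": {"motion": [[[0, 0.15, 1], [0.01, 0, 0]]]}}

```text
time: 7.98
position: [0.5369, 0.0158, 0.0314]
ee_rot: [[0.0, 0.226, -0.974], [-0.0, -0.974, -0.226], [-1.0, 0.0, -0.0]]
contact_force: [4.2, 0.4, 0.5]
grip_width: 0.0001
```

Request:
{"method": "jog_arm", "body": {"motion": [[[0, 0.1, 0.7], [0.007, 0, 0]]]}}

```text
time: 8.07
position: [0.5362, 0.0155, 0.0314]
ee_rot: [[0.0, 0.219, -0.976], [-0.0, -0.976, -0.219], [-1.0, 0.0, -0.0]]
contact_force: [3.8, 0.5, -0.2]
grip_width: -0.0
```

Request:
{"method": "jog_arm", "body": {"motion": [[[0, 0.1, 0.7], [0.007, 0, 0]]]}}

```text
time: 8.15
position: [0.5356, 0.0153, 0.0314]
ee_rot: [[0.0, 0.213, -0.977], [-0.0, -0.977, -0.213], [-1.0, 0.0, -0.0]]
contact_force: [3.8, -0.1, -0.7]
grip_width: 0.0001
```

Request:
{"method": "jog_arm", "body": {"motion": [[[0, 0.1, 0.7], [0.007, 0, 0]]]}}

```text
time: 8.23
position: [0.535, 0.015, 0.0314]
ee_rot: [[0.0, 0.206, -0.979], [-0.0, -0.979, -0.206], [-1.0, 0.0, -0.0]]
contact_force: [4.1, -0.2, 0.7]
grip_width: 0.0002
```

Request:
{"method": "jog_arm", "body": {"motion": [[[0, 0.1, 0.7], [0.007, 0, 0]]]}}

```text
time: 8.32
position: [0.5343, 0.0148, 0.0314]
ee_rot: [[0.0, 0.199, -0.98], [-0.0, -0.98, -0.199], [-1.0, 0.0, -0.0]]
contact_force: [4.4, -0.8, -0.2]
grip_width: -0.0001
```

Request:
{"method": "jog_arm", "body": {"motion": [[[0, 0.1, 0.7], [0.007, 0, 0]]]}}

```text
time: 8.4
position: [0.5337, 0.0145, 0.0314]
ee_rot: [[0.0, 0.192, -0.981], [-0.0, -0.981, -0.192], [-1.0, 0.0, -0.0]]
contact_force: [3.4, -0.9, 0.3]
grip_width: 0.0001
```

Request:
{"method": "jog_arm", "body": {"motion": [[[0, 0.1, 0.7], [0.007, 0, 0]]]}}

```text
time: 8.48
position: [0.5332, 0.0143, 0.0314]
ee_rot: [[0.001, 0.185, -0.983], [-0.0, -0.983, -0.185], [-1.0, 0.0, -0.001]]
contact_force: [5.6, -1.0, -1.0]
grip_width: 0.0004
```

Request:
{"method": "jog_arm", "body": {"motion": [[[0, 0.1, 0.7], [0.007, 0, 0]]]}}

```text
time: 8.57
position: [0.5328, 0.0142, 0.0314]
ee_rot: [[0.001, 0.178, -0.984], [-0.0, -0.984, -0.178], [-1.0, 0.0, -0.001]]
contact_force: [5.8, 0.4, -2.5]
grip_width: 0.0
```

Request:
{"method": "jog_arm", "body": {"motion": [[[0, 0, 0.4], [0, 0, 0]]]}}

```text
time: 8.65
position: [0.5326, 0.0142, 0.0314]
ee_rot: [[0.002, 0.178, -0.984], [0.0, -0.984, -0.178], [-1.0, 0.0, -0.002]]
contact_force: [6.1, -0.6, -2.4]
grip_width: 0.0
```

Request:
{"method": "jog_arm", "body": {"motion": [[[0, 0, 0.3], [0, 0, 0]]]}}

```text
time: 8.73
position: [0.5325, 0.0141, 0.0314]
ee_rot: [[0.002, 0.178, -0.984], [0.0, -0.984, -0.178], [-1.0, 0.0, -0.002]]
contact_force: [6.2, -0.5, -2.3]
grip_width: -0.0004
```

Request:
{"method": "jog_arm", "body": {"motion": [[[0, 0, 0.5], [0, 0, 0]]]}}

```text
time: 8.82
position: [0.5323, 0.0141, 0.0315]
ee_rot: [[0.003, 0.178, -0.984], [0.0, -0.984, -0.178], [-1.0, 0.0, -0.003]]
contact_force: [6.4, 1.1, -4.0]
grip_width: -0.0002
```

Request:
{"method": "jog_arm", "body": {"motion": [[[0, 0, 0.4], [0, 0, 0]], [[0, 0, 0], [0, 0, 0]]]}}

```text
time: 8.98
position: [0.5321, 0.014, 0.0315]
ee_rot: [[0.003, 0.178, -0.984], [0.0, -0.984, -0.178], [-1.0, 0.0, -0.003]]
contact_force: [7.7, 0.2, -2.5]
grip_width: 0.0001
```

Request:
{"method": "jog_arm", "body": {"motion": [[[0, 0, 0.8], [0, 0, 0]], [[0, 0, 0], [0, 0, 0]]]}}

```text
time: 9.15
position: [0.5318, 0.0139, 0.0315]
ee_rot: [[0.004, 0.178, -0.984], [0.0, -0.984, -0.178], [-1.0, 0.001, -0.004]]
contact_force: [8.6, 0.7, -4.9]
grip_width: 0.0002
```

Request:
{"method": "jog_arm", "body": {"motion": [[[0, 0, 0.4], [0, 0, 0]], [[0, 0, 0], [0, 0, 0]]]}}

```text
time: 9.32
position: [0.5317, 0.0139, 0.0315]
ee_rot: [[0.005, 0.178, -0.984], [0.0, -0.984, -0.178], [-1.0, 0.001, -0.005]]
contact_force: [10.2, 0.1, -5.8]
grip_width: 0.0002
```

Request:
{"method": "jog_arm", "body": {"motion": [[[0, 0, 0], [0, 0, 0]], [[0, 0, 0], [0, 0, 0]], [[0, 0, 0], [0, 0, 0]], [[0, 0, 0], [0, 0, 0]], [[0, 0, 0], [0, 0, 0]]]}}

```text
time: 9.73
position: [0.5317, 0.0139, 0.0315]
ee_rot: [[0.005, 0.178, -0.984], [0.0, -0.984, -0.178], [-1.0, 0.0, -0.005]]
contact_force: [9.4, 0.2, -4.9]
grip_width: -0.0002
```

Request:
{"method": "jog_arm", "body": {"motion": [[[0, 0, 0], [0, 0, 0]], [[0, 0, 0], [0, 0, 0]], [[0, 0, 0], [0, 0, 0]], [[0, 0, 0], [0, 0, 0]]]}}

```text
time: 10.07
position: [0.5317, 0.0139, 0.0316]
ee_rot: [[0.005, 0.178, -0.984], [0.0, -0.984, -0.178], [-1.0, 0.001, -0.005]]
contact_force: [9.3, -0.6, -5.2]
grip_width: 0.0001
```

Run:
```python
from h import *
snap('scene','sc4'); crop('sc4',250,150,400,300,3.9,'sc4c')
s=arm.get_state();print(s['position'],s['contact_force'])
```

```text
[0.5316877  0.01394168 0.031535  ] [ 9.20735281  0.51117548 -5.08894544]
```

View pics/sc4c.png

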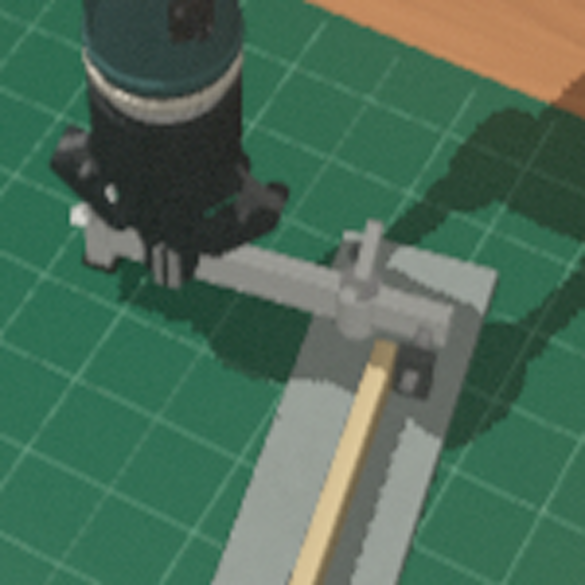

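Request:
{"method": "jog_arm", "body": {"motion": [[[0, 0, -2], [0, 0, 0]], [[0, 0, -6], [0, 0, 0]], [[0, 0, -15], [0, 0, 0]], [[0, 0, -20], [0, 0, 0]], [[-20, 0, 0], [0, 0, 0]], [[-35, 0, 0], [0, 0, 0]], [[-40, 0, 0], [0, 0, 0]], [[-40, 0, 0], [0, 0, 0]], [[-30, 0, 0], [0, 0, 0]], [[-10, 0, 0], [0, 0, 0]], [[0, 0, 0], [0, 0, 0]]], "hand": 1}}

```text
time: 11.03
position: [0.5731, 0.0216, 0.2097]
ee_rot: [[0.004, 0.179, -0.984], [0.0, -0.984, -0.179], [-1.0, 0.001, -0.004]]
contact_force: [-0.1, -1.0, 0.1]
grip_width: 0.0853
```

Request:
{"method": "jog_arm", "body": {"motion": [[[0, 30, 11.3], [0, 0, 0]], [[0, 30, 11.3], [0, 0, 0]], [[0, 30, 11.3], [0, 0, 0]], [[0, 30, 11.3], [0, 0, 0]], [[0, 30, 11.3], [0, 0, 0]], [[0, 30, 11.3], [0, 0, 0]], [[0, 30, 11.3], [0, 0, 0]], [[0, 30, 11.3], [-0.075, 0, 0]], [[0, 0, 0], [0, 0, 0]], [[0, 0, 0], [0, 0, 0]], [[0, 0, 0], [0, 0, 0]], [[0, 0, 0], [0, 0, 0]]]}}

```text
time: 12.03
position: [0.525, -0.2294, 0.2046]
ee_rot: [[-0.003, 0.252, -0.968], [0.002, -0.968, -0.252], [-1.0, -0.003, 0.002]]
contact_force: [1.2, -0.0, -0.2]
grip_width: 0.0854
```

Run:
```python
from h import *
for n in('top','scene','wrist'): snap(n,n+'5')
crop('top5',265,185,365,315,4.5,'t5'); crop('scene5',255,160,395,330,3.5,'s5')
s=arm.get_state();print(s['position'],s['ee_rot'],s['q'],s['contact_force'])
```

```text
[ 0.52578071 -0.22953427  0.20582571] [[-7.78875586e-04  2.53487414e-01 -9.67338371e-01]
 [ 6.21970710e-04 -9.67338355e-01 -2.53487910e-01]
 [-9.99999503e-01 -7.99091678e-04  5.95774481e-04]] [-4.55167609e-01  9.17870828e-02  1.85293221e+00  2.32205084e-04
  1.19784637e+00  8.59259959e-01] [-0.28032711  0.11506116  0.05439053]
```

View pics/t5.png

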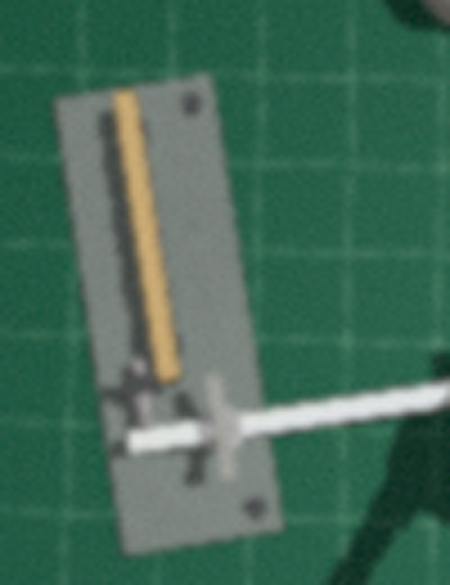

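View pics/s5.png

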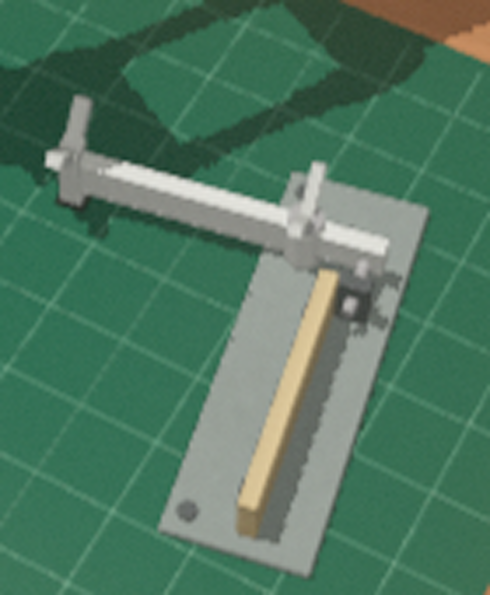

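View pics/wrist5.png

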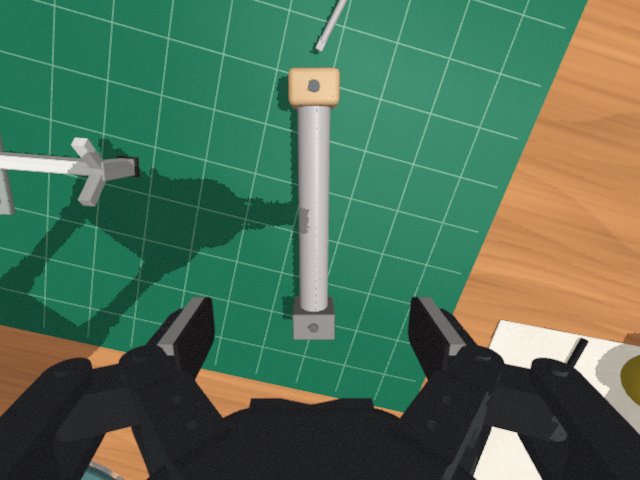

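Run:
```python
from h import *
a=ray('wrist5',314,86,.044);b=ray('wrist5',313.5,328,.044);d=a-b
print('pyl',(a+b)/2,np.linalg.norm(d),np.degrees(np.arctan2(d[1],d[0])))
def ln(t,p,q,o,s):
    a=ray(t,p[0]/s+o[0],p[1]/s+o[1],.046);b=ray(t,q[0]/s+o[0],q[1]/s+o[1],.046);d=b-a
    n=np.array([-d[1],d[0]])/np.hypot(d[0],d[1]); print(t,a,b,np.degrees(np.arctan2(d[1],d[0])),'hinge perp off',n@(np.array([.4984,.1117])-a[:2]))
ln('top5',(130,442),(448,393),(265,185),4.5)
ln('scene5',(385,245),(100,168),(255,160),3.5)
for t in('top5','scene5'):
  for y in(-80,): 
    r=np.radians(y);print(t,[proj(t,np.array([.4984+.15*np.cos(r),.1117+.15*np.sin(r),z])) for z in(.06,)])
crop('top5',340,255,400,305,10,'t6')
crop('scene5',260,180,350,240,8,'s6')
crop('wrist5',0,120,160,230,5,'w6')
```

```text
pyl [ 0.52746579 -0.23112872  0.044     ] 0.22989344513699045 14.701098742405387
top5 [0.4879073  0.16043112 0.046     ] [ 0.51872625 -0.01078252  0.046     ] -79.79586470894483 hinge perp off 0.001693739055974271
scene5 [0.48996142 0.16086381 0.046     ] [ 0.52459182 -0.01535909  0.046     ] -78.88220381611661 hinge perp off -0.0011998823921281067
top5 [array([375.56580969, 269.96166153])]
scene5 [array([274.96468772, 200.28176666])]
```

View pics/s6.png

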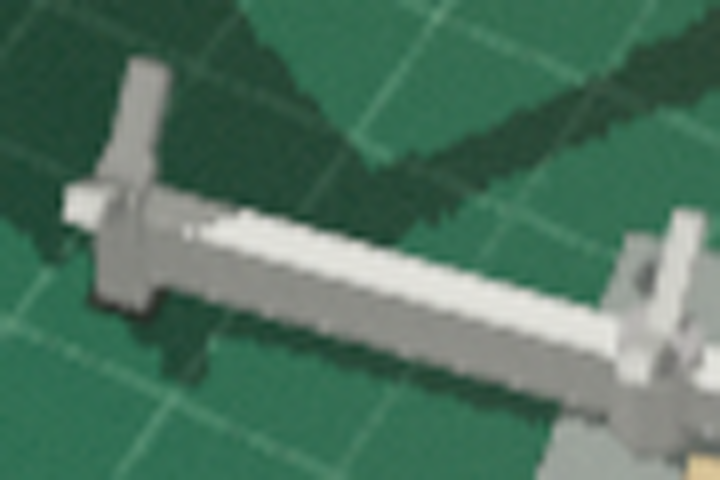

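View pics/w6.png

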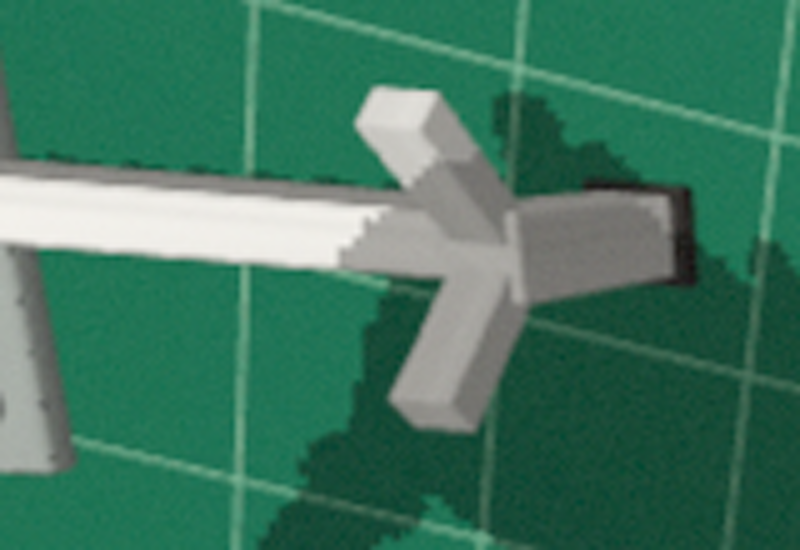

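Run:
```python
from h import *
crop('top5',280,255,400,305,6.5,'t6')
```

```text
(no output)
```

View pics/t6.png

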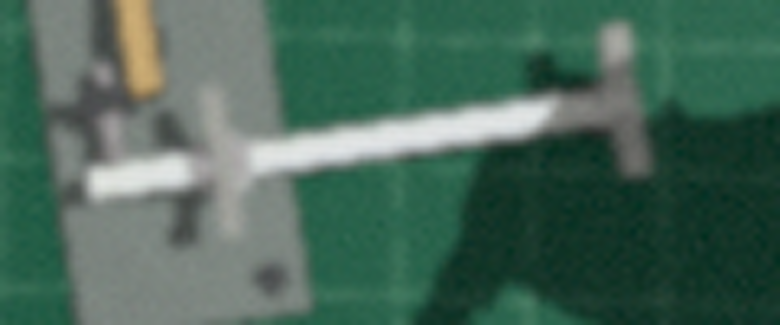

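Run:
```python
from h import *
def m(t,p,o,s,z=.073): return ray(t,p[0]/s+o[0],p[1]/s+o[1],z)[:2]
l1=m('top5',(627,101),(280,255),6.5);h1=m('top5',(221,162),(280,255),6.5)
l2=m('scene5',(118,129),(260,180),8);h2=m('scene5',(661,282),(260,180),8)
l3=m('wrist5',(417,253),(0,120),5)
for l,h in((l1,h1),(l2,h2)): d=l-h;print(l,h,np.hypot(*d),np.degrees(np.arctan2(d[1],d[0])))
print(l3)
```

```text
[ 0.52243665 -0.03677975] [0.49631926 0.11149434] 0.1505567135937358 -80.01024346625303
[ 0.52310448 -0.03653068] [0.49664222 0.11052925] 0.14942180592121423 -79.79924695231898
[ 0.52633745 -0.03774115]
```

Request:
{"method": "jog_arm", "body": {"motion": [[[30, 0.5, -1], [0, 0, 0]], [[35, 0, 0], [0, 0, 0]], [[35, 0, 0], [0, 0, 0]], [[30, 0, 0], [0, 0, 0]], [[25, 0, 0], [0, 0, 0]], [[20, 0, 0], [0, 0, 0]], [[14, 0, 0], [0, 0, 0]], [[8, 0, 0], [0, 0, 0]], [[3, 0, 0], [0, 0, 0]], [[0, 0, 0], [0, 0, 0]], [[0, 0, 0], [0, 0, 0]]]}}

```text
time: 13.1
position: [0.5278, -0.2312, 0.0073]
ee_rot: [[0.001, 0.252, -0.968], [-0.001, -0.968, -0.252], [-1.0, 0.001, -0.001]]
contact_force: [0.4, 0.2, 1.5]
grip_width: 0.0854
```

Run:
```python
from h import *
snap('wrist','w7');snap('scene','s7')
s=arm.get_state();print(s['position'],s['contact_force'])
```

```text
[ 0.52809636 -0.23154303  0.00776068] [0.40642199 0.1578008  0.10786153]
```

View pics/w7.png

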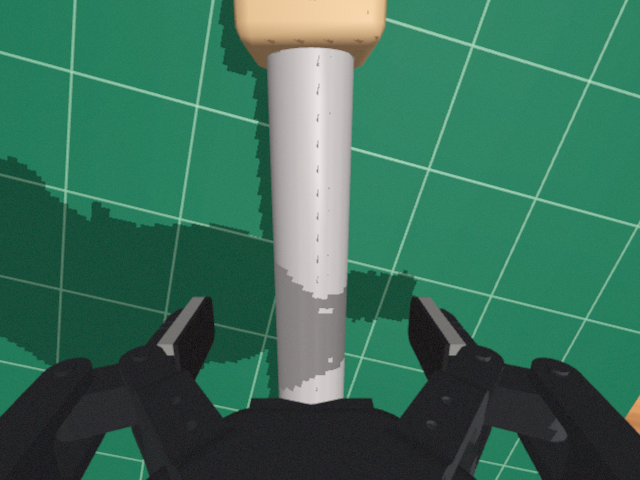

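Request:
{"method": "jog_arm", "body": {"motion": [[[3, 0, 0], [0, 0, 0]], [[0, 0, 0], [0, 0, 0]], [[0, 0, 0], [0, 0, 0]], [[0, 0, 0], [0, 0, 0]], [[0, 0, 0], [0, 0, 0]], [[0, 0, 0], [0, 0, 0]], [[0, 0, 0], [0, 0, 0]], [[0, 0, 0], [0, 0, 0]], [[0, 0, 0], [0, 0, 0]], [[0, 0, 0], [0, 0, 0]]], "hand": -1, "force": 55}}

```text
time: 14.03
position: [0.5272, -0.2313, 0.0037]
ee_rot: [[0.001, 0.252, -0.968], [-0.0, -0.968, -0.252], [-1.0, 0.001, -0.0]]
contact_force: [0.1, -0.7, 3.6]
grip_width: 0.0285
```

Request:
{"method": "jog_arm", "body": {"motion": [[[-5, 0, 0], [0, 0, 0]], [[-15, 0, 0], [0, 0, 0]], [[-30, 0, 0], [0, 0, 0]], [[-30, 0, 0], [0, 0, 0]], [[-30, 0, 0], [0, 0, 0]], [[-30, 0, 0], [0, 0, 0]], [[-10, 0, 0], [0, 0, 0]], [[0, 0, 0], [0, 0, 0]], [[0, 0, 0], [0, 0, 0]], [[0, 0, 0], [0, 0, 0]], [[0, 0, 0], [0, 0, 0]]]}}

```text
time: 14.95
position: [0.5249, -0.2301, 0.1501]
ee_rot: [[-0.005, 0.252, -0.968], [0.002, -0.968, -0.252], [-1.0, -0.004, 0.004]]
contact_force: [-0.6, -0.9, -2.0]
grip_width: 0.0283
```

Run:
```python
from h import *
snap('wrist','w8');snap('scene','s8')
s=arm.get_state();print(s['position'],s['ee_rot'],s['contact_force'],s['ft_torque'],s['q'],s['grip_width'])
crop('s8',100,60,300,260,3,'s8c')
```

```text
[ 0.52542062 -0.23038779  0.15071531] [[-0.0039219   0.25206535 -0.96770227]
 [ 0.00194833 -0.96770595 -0.2520742 ]
 [-0.99999041 -0.00287401  0.00330414]] [-0.15303762  0.87626801 -3.05961958] [ 0.00371305 -0.00851658 -0.05198567] [-4.56661784e-01  1.40860043e-01  1.90518874e+00  2.16619563e-05
  1.09992303e+00  8.59304926e-01] 0.028450478652358446
```

View pics/s8c.png

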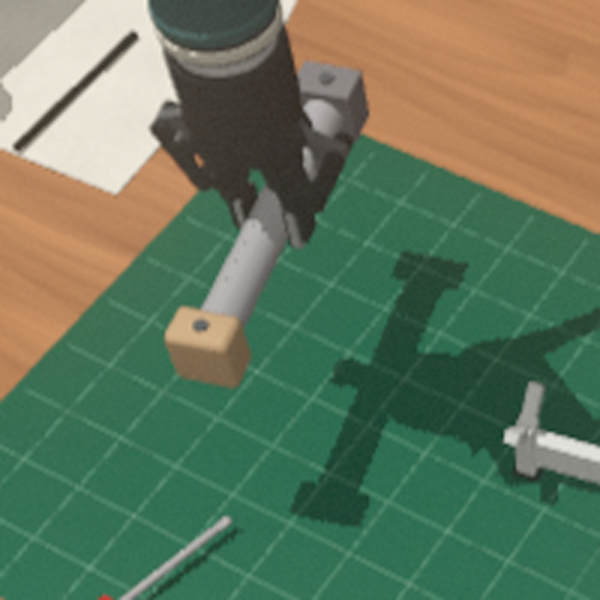

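View pics/w8.png

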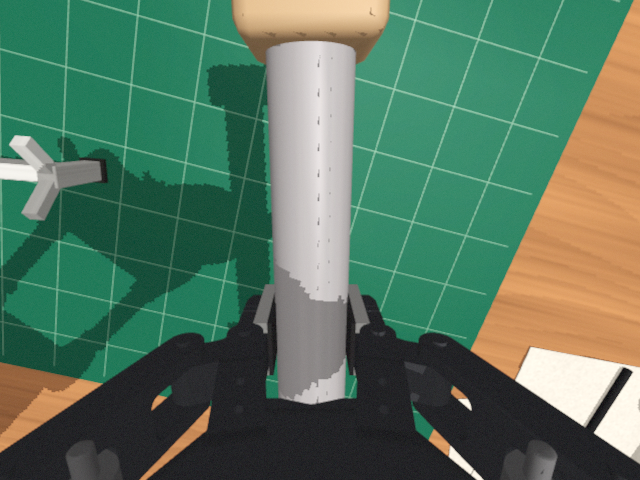

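Request:
{"method": "jog_arm", "body": {"motion": [[[0, -15, -3], [0, 0, 0]], [[0, -29, -6], [0, 0, 0]], [[0, -29, -6], [0, 0, 0]], [[0, -29, -6], [0, 0, 0]], [[0, -29, -6], [0, 0, 0]], [[0, -29, -6], [0, 0, 0]], [[0, -29, -6], [0, 0, 0]], [[0, -29, -6], [0, 0, 0]], [[0, -29, -6], [0, 0, 0]], [[0, -15, -3], [0, 0, 0]], [[0, 0, 0], [0, 0, 0]]]}}

```text
time: 15.97
position: [0.5118, 0.0397, 0.1525]
ee_rot: [[-0.002, 0.255, -0.967], [0.002, -0.967, -0.255], [-1.0, -0.002, 0.001]]
contact_force: [-0.3, 0.3, -2.0]
grip_width: 0.0286
```

Request:
{"method": "jog_arm", "body": {"motion": [[[0, 0, 0], [-0.06, 0, 0]], [[0, 0, 0], [-0.12, 0, 0]], [[0, 0, 0], [-0.12, 0, 0]], [[0, 0, 0], [-0.12, 0, 0]], [[0, 0, 0], [-0.12, 0, 0]], [[0, 0, 0], [-0.12, 0, 0]], [[0, 0, 0], [-0.12, 0, 0]], [[0, 0, 0], [-0.12, 0, 0]], [[0, 0, 0], [-0.12, 0, 0]], [[0, 0, 0], [-0.12, 0, 0]], [[0, 0, 0], [-0.12, 0, 0]], [[0, 0, 0], [-0.12, 0, 0]]]}}

```text
time: 16.97
position: [0.5125, 0.0356, 0.1527]
ee_rot: [[-0.001, 0.998, 0.069], [-0.0, 0.069, -0.998], [-1.0, -0.001, 0.0]]
contact_force: [0.3, 0.4, -2.0]
grip_width: 0.0286
```

Request:
{"method": "jog_arm", "body": {"motion": [[[0, 0, 0], [-0.08, 0, 0]], [[0, 0, 0], [-0.033, 0, 0]], [[0, 0, 0], [0, 0, 0]], [[0, 0, 0], [0, 0, 0]], [[0, 0, 0], [0, 0, 0]]]}}

```text
time: 17.38
position: [0.5128, 0.0359, 0.153]
ee_rot: [[-0.001, 0.985, 0.175], [-0.0, 0.175, -0.985], [-1.0, -0.001, -0.0]]
contact_force: [0.6, 0.0, -2.9]
grip_width: 0.0288
```

Run:
```python
from h import *
for n in('top','scene','wrist'): snap(n,n+'9')
s=arm.get_state();print(s['position'],s['ee_rot'],s['contact_force'],s['q'],s['grip_width'])
crop('scene9',180,60,420,260,3,'s9c')
```

```text
[0.51297566 0.03597026 0.15320354] [[-1.86931224e-04  9.84479085e-01  1.75501841e-01]
 [-4.99600888e-05  1.75501835e-01 -9.84479103e-01]
 [-9.99999981e-01 -1.92797971e-04  1.63778898e-05]] [-0.11832243  0.11900302 -3.69102481] [ 2.15969269e-02  2.37421777e-02  2.02715584e+00 -5.17585260e-05
  1.09088261e+00 -1.54794668e-01] 0.028261752704063343
```

View pics/s9c.png

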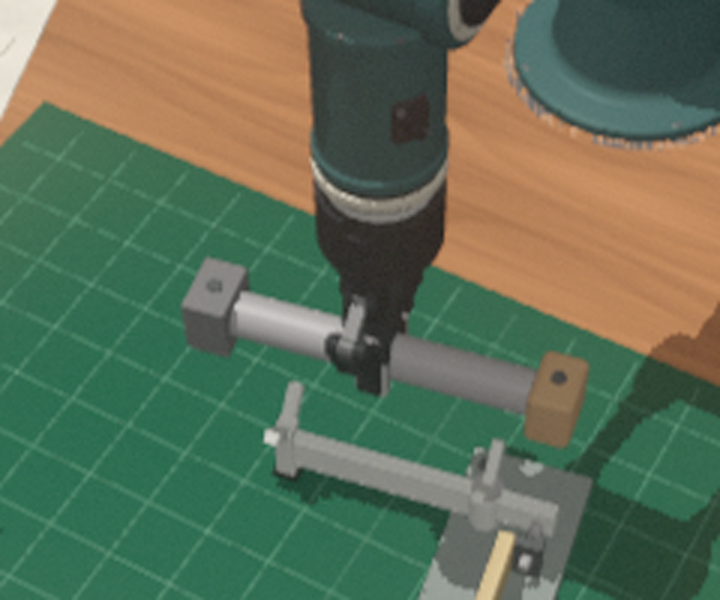

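View pics/wrist9.png

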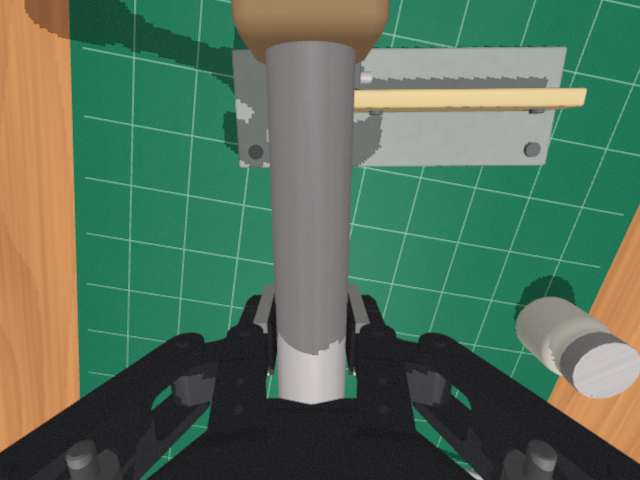

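View pics/top9.png

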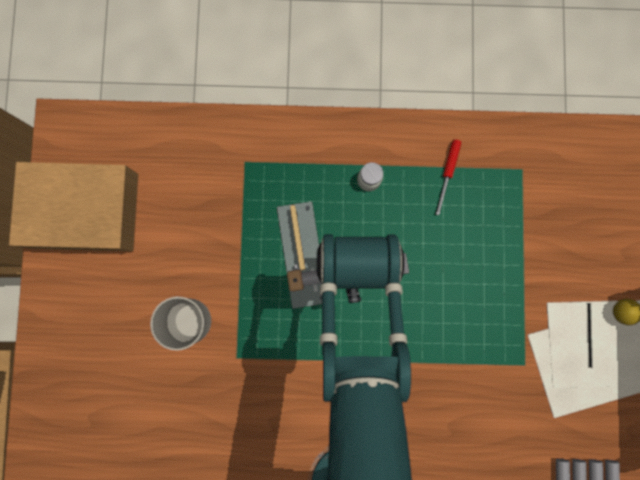

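Run:
```python
from h import *
a=ray('scene9',180+559/3,60+378/3,.1935);b=ray('scene9',180+214/3,60+286/3,.1935);d=b-a
print((a+b)/2,np.linalg.norm(d),np.degrees(np.arctan2(d[1],d[0])))
```

```text
[0.51310875 0.03807659 0.1935    ] 0.23014062919981237 -79.6100835192008
```

Request:
{"method": "jog_arm", "body": {"motion": [[[20, -1.5, -1.5], [0, 0, 0]], [[25, 0, 0], [0, 0, 0]], [[20, 0, 0], [0, 0, 0]], [[12, 0, 0], [0, 0, 0]], [[5, 0, 0], [0, 0, 0]], [[0, 0, 0], [0, 0, 0]], [[0, 0, 0], [0, 0, 0]], [[0, 0, 0], [0, 0, 0]], [[0, 0, 0], [0, 0, 0]]]}}

```text
time: 18.28
position: [0.5127, 0.0373, 0.0728]
ee_rot: [[0.003, 0.984, 0.176], [0.0, 0.176, -0.984], [-1.0, 0.003, 0.0]]
contact_force: [-0.4, 0.8, -3.1]
grip_width: 0.0284
```

Run:
```python
from h import *
for n in('top','scene','wrist'): snap(n,n+'10')
s=arm.get_state();print(s['position'],s['ee_rot'],s['contact_force'],s['q'],s['grip_width'])
crop('scene10',230,140,390,260,5,'s10c');crop('top10',265,245,325,305,9,'t10c')
```

```text
[0.51207985 0.03728097 0.07225214] [[ 1.78951524e-03  9.84374517e-01  1.76078414e-01]
 [ 3.43317555e-05  1.76078635e-01 -9.84376103e-01]
 [-9.99998398e-01  1.76760112e-03  2.81300096e-04]] [-0.45827831  0.1186485  -3.3326348 ] [ 2.41649578e-02  1.16911369e-01  2.09631008e+00 -1.11529986e-05
  9.26581384e-01 -1.52829799e-01] 0.028393346757918374
```

View pics/s10c.png

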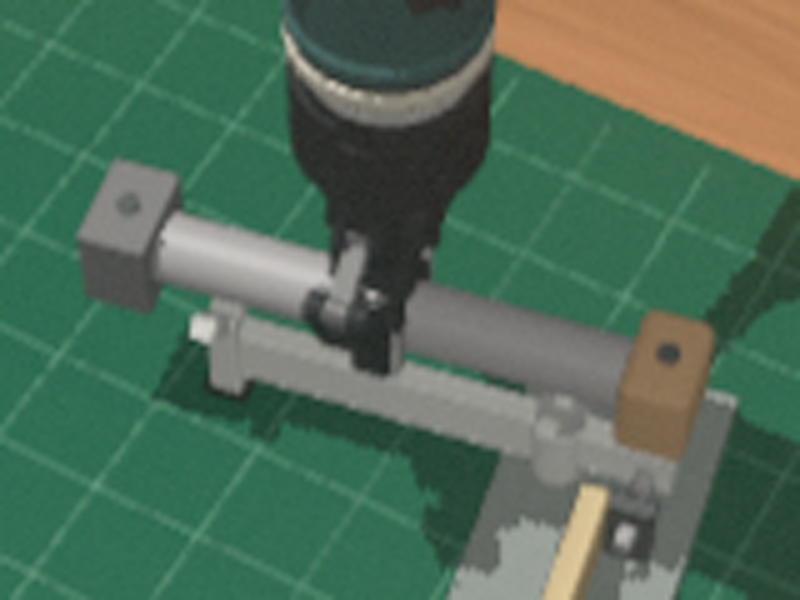

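View pics/t10c.png

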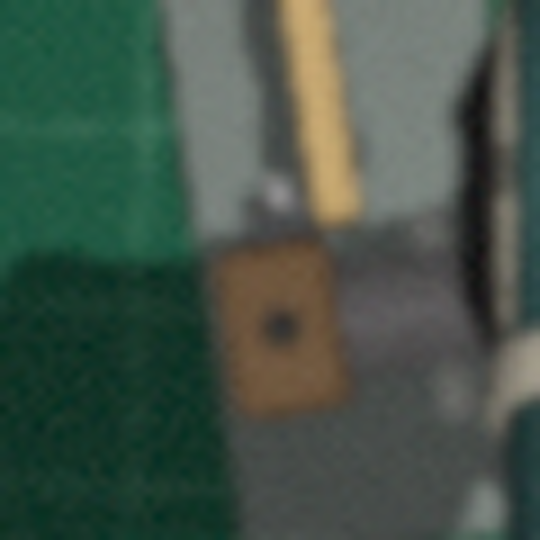

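View pics/wrist10.png

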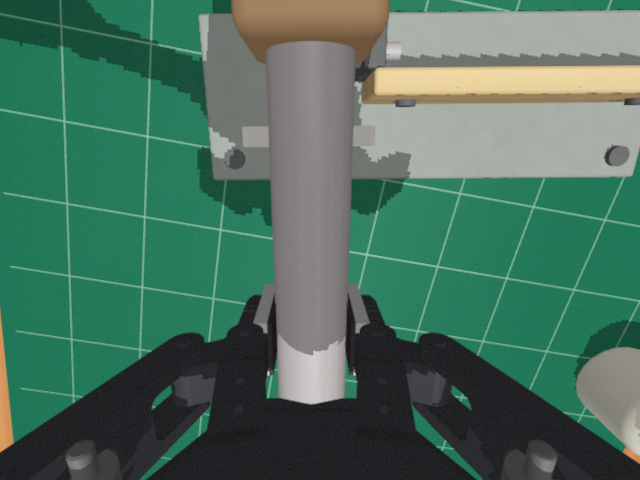

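Request:
{"method": "jog_arm", "body": {"motion": [[[5, 0, 0], [0, 0, 0]], [[3, 0, 0], [0, 0, 0]], [[2, 0, 0], [0, 0, 0]], [[1, 0, 0], [0, 0, 0]], [[0, 0, 0], [0, 0, 0]], [[0, 0, 0], [0, 0, 0]], [[0, 0, 0], [0, 0, 0]]]}}

```text
time: 19.02
position: [0.5114, 0.0373, 0.0603]
ee_rot: [[0.0, 0.984, 0.176], [0.0, 0.176, -0.984], [-1.0, 0.0, 0.0]]
contact_force: [-0.3, 0.7, -3.4]
grip_width: 0.0283
```

Request:
{"method": "jog_arm", "body": {"motion": [[[1, 0, 0], [0, 0, 0]], [[0, 0, 0], [0, 0, 0]], [[0, 0, 0], [0, 0, 0]]]}}

```text
time: 19.27
position: [0.5113, 0.0373, 0.0593]
ee_rot: [[-0.0, 0.984, 0.176], [0.0, 0.176, -0.984], [-1.0, -0.0, -0.0]]
contact_force: [-0.3, -0.4, -2.9]
grip_width: 0.0285
```

Request:
{"method": "jog_arm", "body": {"motion": [[[1, 0, 0], [0, 0, 0]], [[0, 0, 0], [0, 0, 0]], [[0, 0, 0], [0, 0, 0]]]}}

```text
time: 19.52
position: [0.5112, 0.0373, 0.0582]
ee_rot: [[-0.0, 0.984, 0.176], [0.0, 0.176, -0.984], [-1.0, -0.0, -0.0]]
contact_force: [0.8, -0.7, -3.2]
grip_width: 0.0286
```

Request:
{"method": "jog_arm", "body": {"motion": [[[1, 0, 0], [0, 0, 0]], [[0, 0, 0], [0, 0, 0]], [[0, 0, 0], [0, 0, 0]]]}}

```text
time: 19.77
position: [0.5112, 0.0373, 0.0572]
ee_rot: [[-0.0, 0.984, 0.176], [-0.0, 0.176, -0.984], [-1.0, -0.0, -0.0]]
contact_force: [-0.3, 0.3, -2.9]
grip_width: 0.0285
```

Request:
{"method": "jog_arm", "body": {"motion": [[[0.7, 0, 0], [0, 0, 0]], [[0, 0, 0], [0, 0, 0]], [[0, 0, 0], [0, 0, 0]]]}}

```text
time: 20.02
position: [0.5114, 0.0372, 0.0567]
ee_rot: [[0.0, 0.984, 0.176], [-0.0, 0.176, -0.984], [-1.0, 0.0, 0.0]]
contact_force: [-0.5, -1.2, -1.0]
grip_width: 0.0285
```

Request:
{"method": "jog_arm", "body": {"motion": [[[0.5, 0, 0], [0, 0, 0]], [[0, 0, 0], [0, 0, 0]], [[0, 0, 0], [0, 0, 0]]]}}

```text
time: 20.27
position: [0.5115, 0.0373, 0.0566]
ee_rot: [[0.0, 0.984, 0.176], [-0.0, 0.176, -0.984], [-1.0, 0.0, 0.0]]
contact_force: [-2.6, -1.4, 2.8]
grip_width: 0.0283
```

Request:
{"method": "jog_arm", "body": {"motion": [[[0.3, 0, 0], [0, 0, 0]], [[0, 0, 0], [0, 0, 0]], [[0, 0, 0], [0, 0, 0]]]}}

```text
time: 20.52
position: [0.5116, 0.0373, 0.0565]
ee_rot: [[0.0, 0.984, 0.176], [-0.0, 0.176, -0.984], [-1.0, 0.0, 0.0]]
contact_force: [-4.1, 0.5, 5.7]
grip_width: 0.028
```

Run:
```python
from h import *
for n in('scene','wrist'): snap(n,n+'11')
s=arm.get_state();print(s['position'],s['contact_force'],s['ft_torque'],s['grip_width'])
crop('scene11',230,140,390,260,5,'s11c')
```

```text
[0.51155996 0.03727255 0.0564979 ] [-2.34686531  0.27248158  4.70396485] [-0.0755771   0.53121312  0.11581191] 0.028324869607648476
```

View pics/s11c.png

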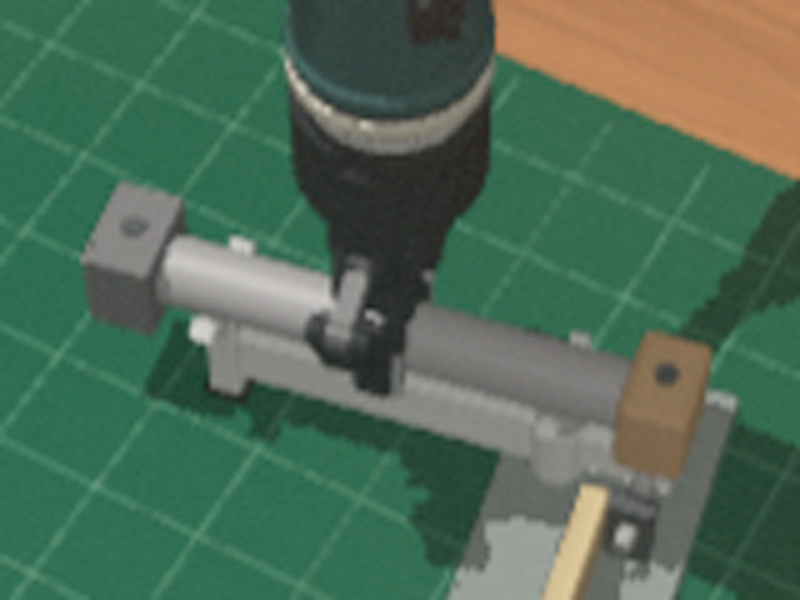

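Request:
{"method": "jog_arm", "body": {"motion": [[[-0.3, -0.5, 0], [0, 0, 0]], [[0, 0, 0], [0, 0, 0]], [[0, 0, 0], [0, 0, 0]]]}}

```text
time: 20.87
position: [0.5115, 0.0372, 0.0565]
ee_rot: [[0.001, 0.984, 0.176], [0.0, 0.176, -0.984], [-1.0, 0.001, 0.0]]
contact_force: [-1.4, 0.5, 3.4]
grip_width: 0.0285
```

Request:
{"method": "jog_arm", "body": {"motion": [[[0, -0.4, 0], [0, 0, 0]], [[0, 0, 0], [0, 0, 0]], [[0, 0, 0], [0, 0, 0]]]}}

```text
time: 21.12
position: [0.5115, 0.0372, 0.0565]
ee_rot: [[0.002, 0.984, 0.176], [0.0, 0.176, -0.984], [-1.0, 0.002, 0.0]]
contact_force: [2.0, -0.3, 2.6]
grip_width: 0.028
```

Request:
{"method": "jog_arm", "body": {"motion": [[[-0.2, 0.2, 0], [0, 0, 0]], [[0, 0, 0], [0, 0, 0]], [[0, 0, 0], [0, 0, 0]]], "force": 20}}

```text
time: 21.37
position: [0.5115, 0.0372, 0.0566]
ee_rot: [[0.002, 0.984, 0.176], [0.0, 0.176, -0.984], [-1.0, 0.002, 0.0]]
contact_force: [3.7, 0.9, 1.7]
grip_width: 0.0285
```

Request:
{"method": "jog_arm", "body": {"motion": [[[0, 0, 0], [0, 0, 0]], [[0, 0, 0], [0, 0, 0]], [[0, 0, 0], [0, 0, 0]], [[0, 0, 0], [0, 0, 0]]], "hand": -0.2}}

```text
time: 21.7
position: [0.5096, 0.037, 0.0556]
ee_rot: [[-0.002, 0.984, 0.176], [-0.0, 0.176, -0.984], [-1.0, -0.002, -0.0]]
contact_force: [0.0, 1.7, -0.7]
grip_width: 0.034
```

Run:
```python
from h import *
for n in('scene','wrist'): snap(n,n+'12')
s=arm.get_state();print(s['position'],s['contact_force'],s['ft_torque'],s['grip_width'])
crop('scene12',230,140,390,260,5,'s12c')
```

```text
[0.50991455 0.03704956 0.05583558] [-0.69931023 -0.23559416 -0.46567459] [-0.02564732  0.02608722  0.01117389] 0.03448208148210131
```

View pics/s12c.png

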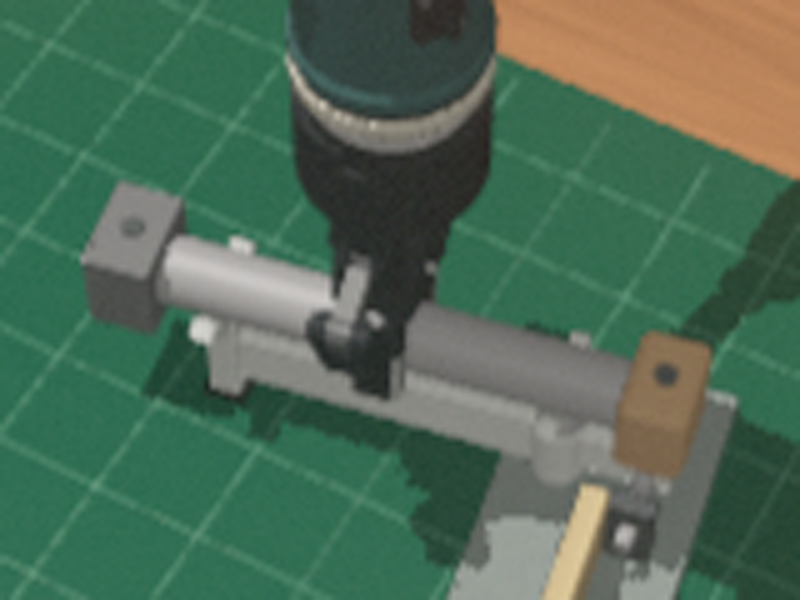

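View pics/wrist12.png

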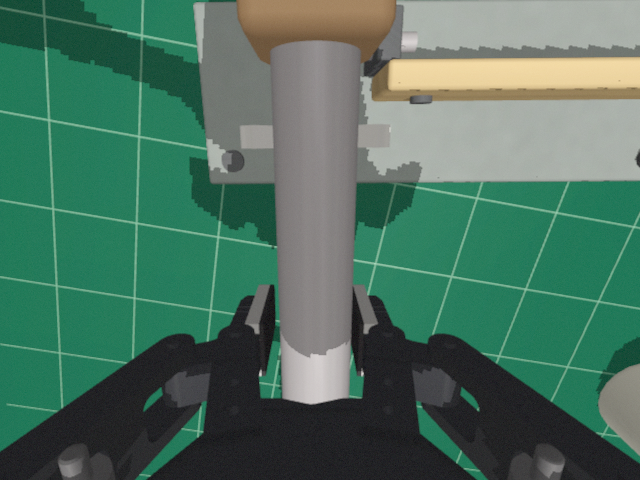

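Released and resting in the Vs, with the tube free between the pads. Open more, re-centred by +1.5 mm, then rise straight up.

Request:
{"method": "jog_arm", "body": {"motion": [[[0, 1.5, 0], [0, 0, 0]], [[0, 0, 0], [0, 0, 0]], [[0, 0, 0], [0, 0, 0]], [[0, 0, 0], [0, 0, 0]], [[0, 0, 0], [0, 0, 0]], [[0, 0, 0], [0, 0, 0]]], "hand": 0.8}}

```text
time: 22.3
position: [0.5121, 0.0374, 0.0563]
ee_rot: [[-0.0, 0.984, 0.176], [-0.0, 0.176, -0.984], [-1.0, -0.0, -0.0]]
contact_force: [0.1, -0.5, 0.3]
grip_width: 0.0768
```

Request:
{"method": "jog_arm", "body": {"motion": [[[-8, 0, 0], [0, 0, 0]], [[-20, 0, 0], [0, 0, 0]], [[-30, 0, 0], [0, 0, 0]], [[-35, 0, 0], [0, 0, 0]], [[-35, 0, 0], [0, 0, 0]], [[-20, 0, 0], [0, 0, 0]], [[0, 30, 0], [0, 0, 0]], [[0, 35, 0], [0, 0, 0]], [[0, 35, 0], [0, 0, 0]], [[0, 35, 0], [0, 0, 0]], [[0, 0, 0], [0, 0, 0]], [[0, 0, 0], [0, 0, 0]]]}}

```text
time: 23.3
position: [0.646, 0.0614, 0.2038]
ee_rot: [[-0.001, 0.984, 0.176], [-0.0, 0.176, -0.984], [-1.0, -0.001, -0.0]]
contact_force: [-0.7, -0.4, 0.1]
grip_width: 0.0769
```

Run:
```python
from h import *
for n in('scene','top'): snap(n,n+'13')
s=arm.get_state();print(s['time'],s['position'],s['contact_force'],s['grip_width'])
crop('scene13',230,140,390,260,5,'s13c')
crop('top13',265,240,405,320,5.5,'t13c')
```

```text
23.4 [0.64421978 0.06106995 0.20412387] [0.36426584 0.63377012 0.25042442] 0.07677334385110368
```

View pics/s13c.png

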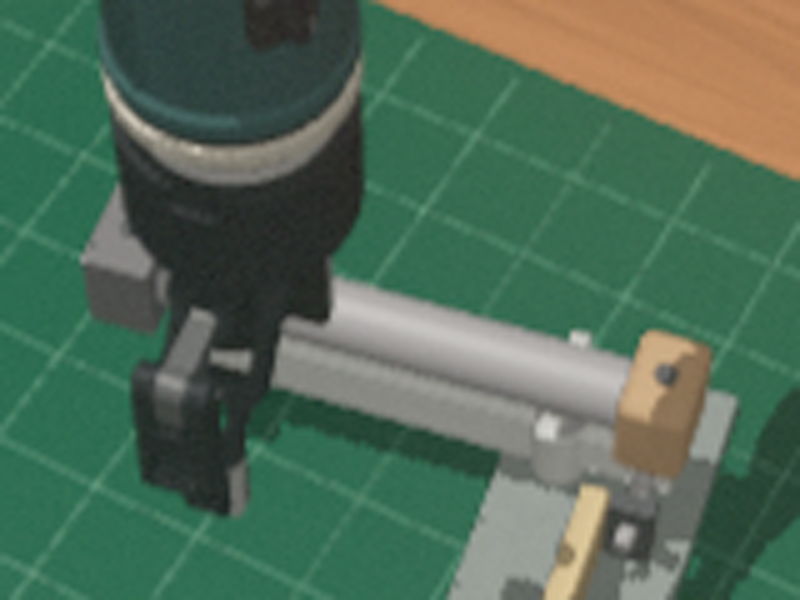

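View pics/t13c.png

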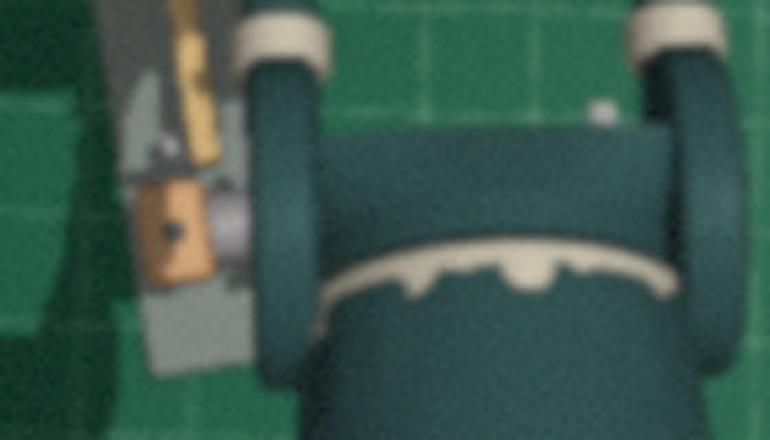

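Request:
{"method": "jog_arm", "body": {"motion": [[[-30, 0, 0], [0, 0, 0]], [[-30, 0, 20], [0, 0, 0]], [[0, 0, 38], [0, 0, 0]], [[0, 0, 38], [0, 0, 0]], [[0, 0, 38], [0, 0, 0]], [[0, 0, 38], [0, 0, 0]], [[0, 0, 38], [0, 0, 0]], [[0, 0, 38], [0, 0, 0]], [[0, 0, 38], [0, 0, 0]], [[0, 0, 20], [0, 0, 0]], [[0, 0, 0], [0, 0, 0]], [[0, 0, 0], [0, 0, 0]]]}}

```text
time: 24.4
position: [0.6977, -0.2408, 0.2645]
ee_rot: [[-0.0, 0.985, 0.174], [0.001, 0.174, -0.985], [-1.0, -0.0, -0.001]]
contact_force: [0.0, -0.7, -0.7]
grip_width: 0.0767
```

Run:
```python
from h import *
for n in('scene','top'): snap(n,n+'14')
crop('scene14',230,140,390,260,5,'s14c')
crop('top14',265,220,405,320,5.5,'t14c')
```

```text
(no output)
```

View pics/s14c.png

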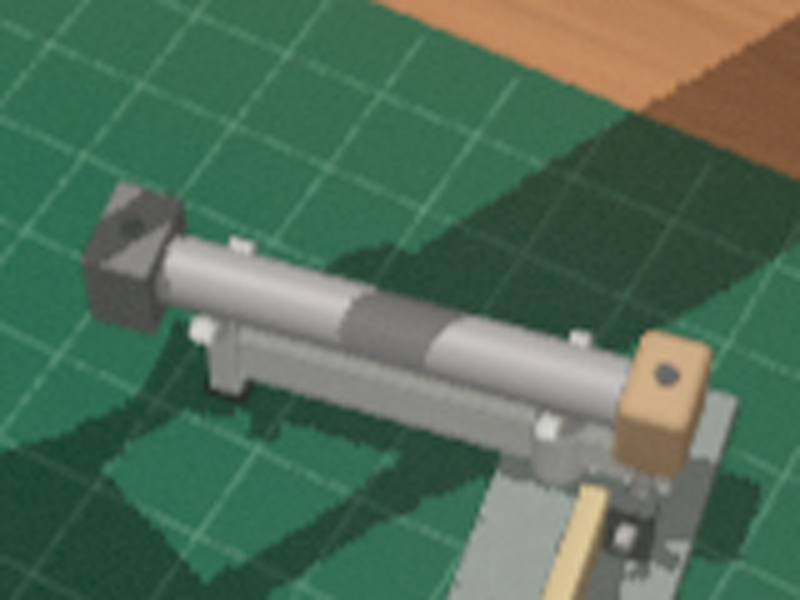

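View pics/t14c.png

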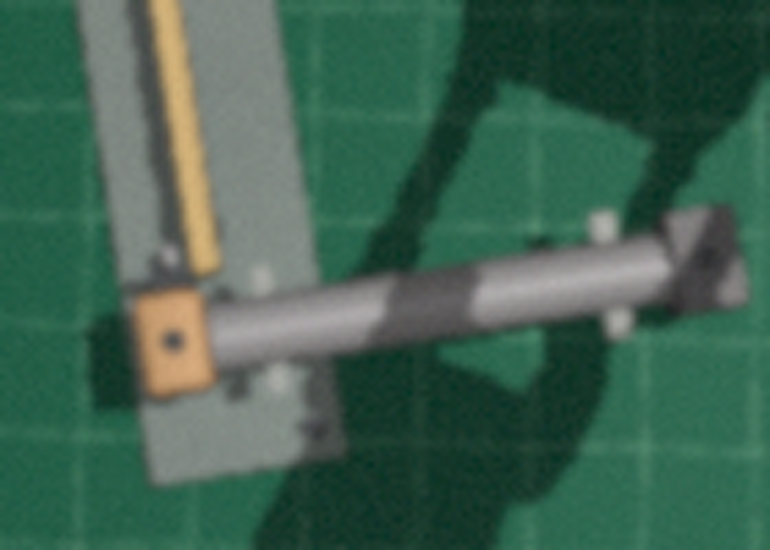

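View pics/top14.png

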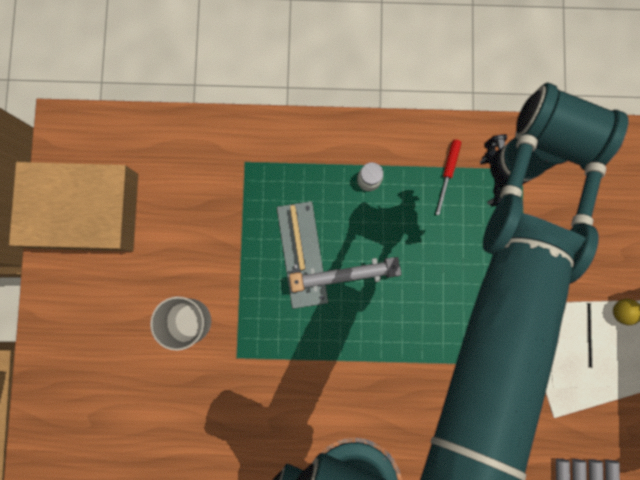

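Run:
```python
from h import *
import numpy as np
def sb(a,b,x0,y0,x1,y1,s,o):
    L=[]
    for t in(a,b):
        im=cv2.resize(cv2.imread(f'pics/{t}.png')[y0:y1,x0:x1],None,fx=s,fy=s,interpolation=cv2.INTER_CUBIC)
        for k in range(0,im.shape[0],5*s): im[k]=(0,0,255)
        for k in range(0,im.shape[1],5*s): im[:,k]=(0,0,255)
        L.append(im)
    cv2.imwrite(f'pics/{o}.png',np.hstack(L))
sb('scene5','scene14',262,180,302,225,10,'cmp1')
sb('top5','top14',362,250,392,290,13,'cmp2')
sb('scene5','scene14',345,220,375,255,13,'cmp3')
```

```text
(no output)
```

View pics/cmp1.png

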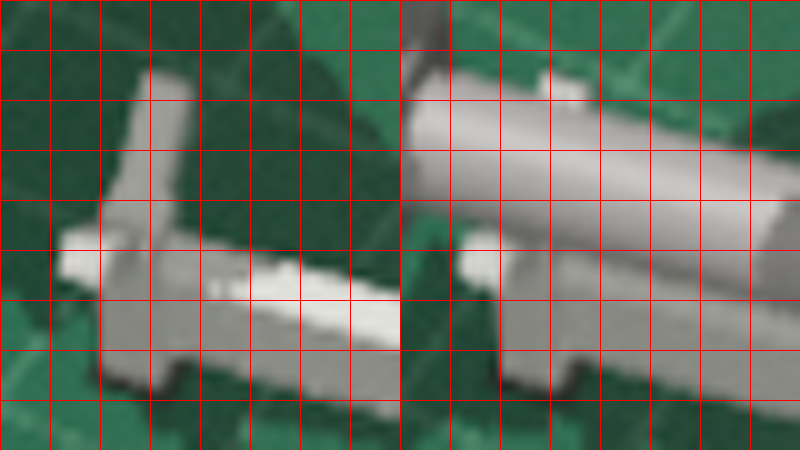

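View pics/cmp2.png

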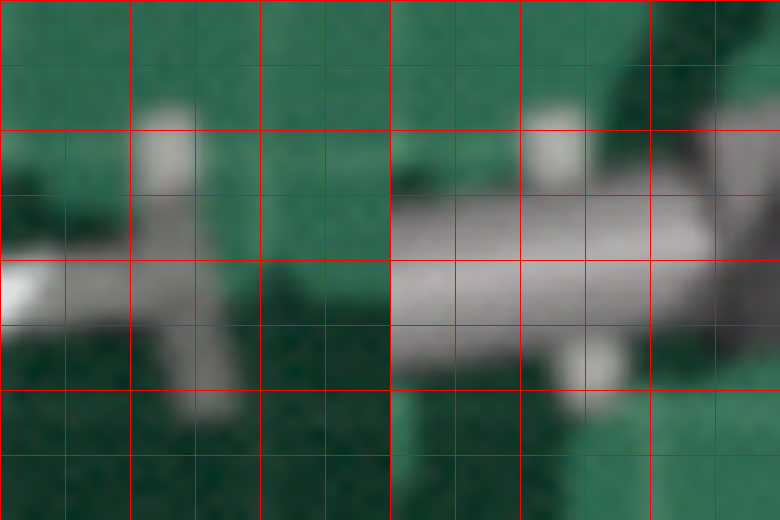

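View pics/cmp3.png

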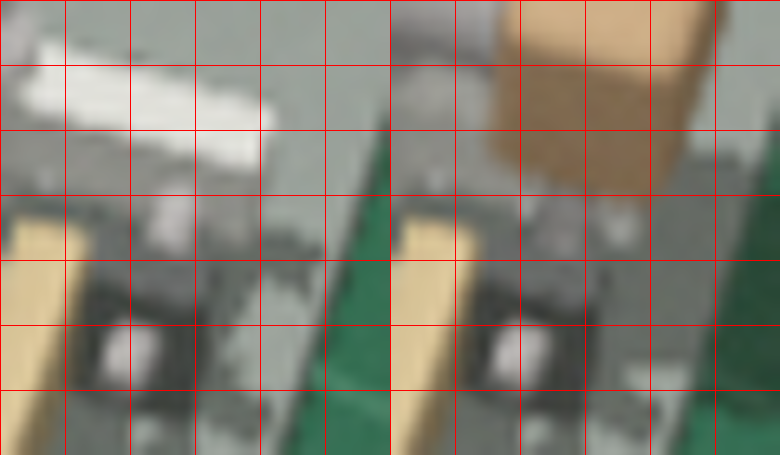

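Run:
```python
from h import *
f=lambda t,p,o,s,z:ray(t,p[0]/s+o[0],p[1]/s+o[1],z)
for t,o,s,A,B in(('top14',(265,220),5.5,(173,341),(710,256)),('scene14',(230,140),5,(666,374),(132,228))):
  a,b=f(t,A,o,s,.097),f(t,B,o,s,.097); c=(a+b)/2; d=(b-a)/np.linalg.norm(b-a)
  print(np.linalg.norm(b-a),c,'along from notch mid mm',(c[:2]-[.5103,.0372])@d[:2]*1e3,np.degrees(np.arctan2(d[1],d[0])))
arm.close_job()
```

```text
0.23104369788960444 [0.51065179 0.0383251  0.097     ] along from notch mid mm -1.0427193044433969 -79.55913420767173
0.23002705267923196 [0.51175052 0.03943375 0.097     ] along from notch mid mm -1.928787315584684 -79.39928090758715
the job is handed in; nothing more can be done
```

The job is done and handed in at about 24.5 s, well under the 72 s limit. The leg is against its stop and the tube lies in both V notches.

**Leg:** I pushed it with the shut fingers about 102 mm from the hinge rather than 115 mm, to keep the gripper's linkage clear of the end post. It met the stop at about 90° open. The force there rose gradually over a few tenths of a millimetre, not at once. I held 9–10 N horizontally for about 0.9 s. The sensor also showed about 5 N vertically during the hold, which I took to be friction.

**Tube:** I gripped it at its middle, turned it to lie along the leg and lowered it in steps of 1 mm or less until it touched. A small sideways force showed as it seated, about 4 N in the direction that would fold the leg. I shifted the tube about 1 mm to relieve it, then let go and moved the arm clear.

**Last checks:**
- **Leg position:** pictures taken before and after laying the tube show no visible movement. That comparison resolves only to about 0.5 mm, so contact with the stop ball is inferred from it.
- **Tube position:** it is centred between the notches to about 1–2 mm. Both blocks are outside the notches, and its direction is about -79.5° (the leg read -79.8°).
- **Other things:** the jar, screwdriver and cast are where they started.

No check failed. The position estimates from the cameras agreed to about 2–3 mm.

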